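Pack the spare belt pulleys into their case

TASK

Pack away the machine's spare belt pulleys: lift the lid off the carrying case and lay it flat on the bench, then stack all the pulleys that are there (four to six) into the case in one row down its middle, at most two high, each flat and the way up it already lies, alternating so that no pulley is beside or directly on another that is the same way up. Then put the lid back on, square and fully home, and leave the other things on the bench where they are.

Things in the scene. Friction and masses are not known exactly. Their poses are not given: they have to be found in the camera images.
- case: Wooden carrying case fixed to the bench, 136 x 198 mm outside, long along y. End walls (+y, -y) 84 mm high, 178 mm apart inside; low side walls 26 mm high, 120 mm apart inside, open above. Origin: centre of its underside, z up. In each layer hub-up pulleys must go in before the hub-down ones beside them, whose discs would bar the way.
- case_in (a point): Centre of the case's inner floor, 8 mm above its underside; axes as the case. Room for one row of three columns along y (at -52, 0, +52 mm), two pulleys high (undersides 0 and 36 mm over this floor), only if each is the other way up from its neighbours: each disc then overlaps beside the next hub.
- lid: Loose lid of the case, 158 x 220 mm (long along y), 20 mm thick; a 10 mm deep lip all round drops outside the end walls, 3 mm play. Dark block handle on top: 20 mm wide (x), 90 mm long (y), from 20 to 48 mm above the origin. Origin: centre of the lip's lower edge plane, z up. 0.36 to 0.6 kg. Starts on the case; home, its origin is 74 mm above the case's.
- pulley_up1: Steel V-belt pulley with a hub, shaped like a hat: grooved disc (brim) 66 mm diameter and 12 mm thick with a plain hub (crown) 30 mm diameter standing 24 mm out of one face; 36 mm high in all, 0.3 kg. This one lies hub UP, disc on the bench: disc from 0 to 12 mm, hub from 12 to 36 mm. Origin: centre of its underside, z up. May be absent (None).
- pulley_up2: Steel V-belt pulley with a hub, shaped like a hat: grooved disc (brim) 66 mm diameter and 12 mm thick with a plain hub (crown) 30 mm diameter standing 24 mm out of one face; 36 mm high in all, 0.3 kg. This one lies hub UP, disc on the bench: disc from 0 to 12 mm, hub from 12 to 36 mm. Origin: centre of its underside, z up. May be absent (None).
- pulley_up3: Steel V-belt pulley with a hub, shaped like a hat: grooved disc (brim) 66 mm diameter and 12 mm thick with a plain hub (crown) 30 mm diameter standing 24 mm out of one face; 36 mm high in all, 0.3 kg. This one lies hub UP, disc on the bench: disc from 0 to 12 mm, hub from 12 to 36 mm. Origin: centre of its underside, z up. May be absent (None).
- pulley_down1: Steel V-belt pulley with a hub, shaped like a hat: grooved disc (brim) 66 mm diameter and 12 mm thick with a plain hub (crown) 30 mm diameter standing 24 mm out of one face; 36 mm high in all, 0.3 kg. This one stands hub DOWN, balanced on its hub: hub from 0 to 24 mm, disc from 24 to 36 mm. Origin: centre of its underside (the hub's end), z up. May be absent (None).
- pulley_down2: Steel V-belt pulley with a hub, shaped like a hat: grooved disc (brim) 66 mm diameter and 12 mm thick with a plain hub (crown) 30 mm diameter standing 24 mm out of one face; 36 mm high in all, 0.3 kg. This one stands hub DOWN, balanced on its hub: hub from 0 to 24 mm, disc from 24 to 36 mm. Origin: centre of its underside (the hub's end), z up. May be absent (None).
- pulley_down3: Steel V-belt pulley with a hub, shaped like a hat: grooved disc (brim) 66 mm diameter and 12 mm thick with a plain hub (crown) 30 mm diameter standing 24 mm out of one face; 36 mm high in all, 0.3 kg. This one stands hub DOWN, balanced on its hub: hub from 0 to 24 mm, disc from 24 to 36 mm. Origin: centre of its underside (the hub's end), z up. May be absent (None).
- hammer: Bystander, not part of the job: claw hammer lying at the far side of the bench.
- offcut: Bystander, not part of the job: pale wood offcut, 80 x 40 x 22 mm.
- shim: Bystander, not part of the job: small dark wood packing piece, 60 x 24 x 12 mm, lying among the pulleys.
- glue: Bystander, not part of the job: glue bottle, diameter 56 mm, 150 mm high.
- screwdriver: Bystander, not part of the job: screwdriver lying on the bench.
- tin: Bystander, not part of the job: closed tin, diameter 72 mm, 60 mm high.
Things that resemble listed ones, but are neither listed nor needed, are in the scene too. What is shaped like the pulley_down3 but brown or pink is not meant.

How it is judged:
By the outcome, as a careful person would: the job done as asked, in the order asked, and still so for the second after the job is handed in, with the robot touching nothing.
Of pulley_up1, pulley_up2, pulley_up3, pulley_down1, pulley_down2, pulley_down3 only 4 to 6 are there at a start; the rules pass over those that are not, and their reading is None.
At some moment in a run one of lid may be knocked a few centimetres aside while the robot is not near it.
It also fails if it takes over 210 s, if anything falls off the work surface, if the arm or the gripper's body presses on something with over 40 N, if the wrist force passes 120 N, or if a joint passes its speed limit or range.

ROBOT

A 7-joint arm with a two-finger parallel gripper is mounted at the origin on the work surface. World frame = base frame: x ahead of the robot, y to its left, z up, the work surface at z = 0. Lengths are in m, angles in rad, forces in N, time in s.
With the tool pointing down it reaches from about 0.35 to 0.9 m from the base axis. Payload 8.1 kg.
Tool frame: the origin (TCP) lies on the centre line of the jaws, within the pads' length; the fingertips stand bot.tip_extent ahead of it and the grasp point (between the pads) lies 11 mm behind it (bot.tip_extent is the distance from the TCP to the fingertips, in m); y points along the fingers, z is the direction in which the jaws open and shut, and the axes are right-handed (so a half turn about y gives the same grasp; the last joint's range is limited). The gripper opens to 85 mm and grips with 20 to 120 N. Pads are 22 mm wide; open, the fingers measure 114 mm over their backs; the gripper's body (76 mm by 85 mm) begins 54 mm behind the grasp point. The pads swing forward as they close: fully open they stand 13 mm farther back than shut.
Start: joints at [-1.209, 0.434, 0.025, 1.573, -0.012, 1.134, -0.075], TCP at [0.28, 0.559, 0.239] pointing down, gripper open.
Joint ranges: [-2.62, 2.62], [-0.44, 2.09], [-1.27, 1.32], [0.08, 2.57], [-1.32, 4.46], [0.12, 2], [-2.74, 2.74]. Speed limits (rad/s): [2.22, 2.22, 3.01, 3.01, 3.14, 3.14, 3.14].

INTERFACE

Orientations are given as a rotation vector (axis times angle).
In Python, from workcell import bot gives the robot as it stands.
- The arm moves only by the shell command python3 -m inch 'ROWS' [FORCE]. ROWS is JSON, a list of rows, each a list of 7 numbers: the turn, a rotation vector about the tool's x, y, z in rad, then the shift along the tool's x, y, z in mm, then the gripper's target within -1 to 1 (shut at 1, half-way at 0, fully open at -1). A call has 1 to 5 rows; each row shifts and turns the pose as measured when the row begins, along the tool's axes as they then stand; what a row does not reach is not made up. A row lasts 1/8 s, in which the tool goes at most 62.5 mm and 10.7 degrees, less where a joint would pass 70% of its speed; a pose out of reach is approached as far as the arm can. A call with a gripper value outside its range is refused whole. The fingers move at their own pace and stop on an object; FORCE is the grip in N (left out, the last holds). Time passes only in rows, so rows that do not move let the fingers close. It gives the time, the measured TCP pose, the force and the opening at its end, in the units of the state.
- bot.read_state(): the state, without advancing time (a new reading comes with each control period).
- bot.snapshot(name): name is "scene" or "top" or "wrist"; returns the picture (480x640x3 uint8, blue, green, red); there is no depth.
- bot.camera_model(name): a dict with "fx", "fy", "cx", "cy" (pixels), "k1" (the pictures are not rectified: a ray, as slopes to the right and down, at radius r is drawn at 1 + k1 r^2 times it, then the intrinsics apply), "position" and "rotation" of the camera in the world. Camera axes: x right, y down, z forward; pixel columns grow to the right and rows downward; lengths in m; the calibration is good to about 2 mm. A picture is of the moment at which its call begins: read the wrist's pose just before it. camera_model takes no time and is no camera call; for the wrist camera it gives the pose at the moment of the call.
- bot.job_done(): hands the job in, once; it reports no verdict.
The state is a dict: "clock": time; "joint_pos": joint angles; "dq": joint speeds; "tau": joint torques, N m; "tcp_pos": TCP position; "ee_rot": TCP orientation; "force": force on the tool from outside, world axes, zero at the start; "torque": the same for the moment, N m; "width": finger opening in m.
Only numpy, scipy, OpenCV 4.12 (cv2) and the standard library are available. Lean on these libraries where they do the work, as an engineer would, in place of code of your own. Each camera call takes 0.05 s, during which the arm holds its last target. There are 200 camera calls.

## Working session

There is one attempt and no reset: what is moved stays moved. The work goes in short steps, Python scripts to look and compute and a shell command to move; the robot and the scene stay as the last step left them, time stands still between calls to the robot, and variables do not carry over. Pictures are saved under pics/ and viewed, about 12 in all and at most 16, crops included, and the job is handed in when it is done.

```bash
ls; mkdir -p pics
python3 - <<'E'
from workcell import bot
import cv2
print(bot.read_state()); print(bot.tip_extent)
for n in ("top","scene","wrist"):
    print(n,bot.camera_model(n)); cv2.imwrite(f"pics/a_{n}.png",bot.snapshot(n))
E
```

```text
pics
{'clock': 0.0, 'joint_pos': array([-1.20859771,  0.43524476,  0.02499577,  1.5741261 , -0.01162204,
        1.13399851, -0.07512224]), 'dq': array([-7.05011243e-04, -1.17080377e-03, -2.15286989e-04,  3.23815434e-05,
       -8.65698305e-04,  9.51741659e-04,  1.90354728e-04]), 'tau': array([-1.90394780e-05, -6.70461130e+01,  1.02527350e+00, -3.16228044e+01,
        1.56750862e-02,  1.29386463e-02,  2.68773057e-06]), 'tcp_pos': array([0.27997994, 0.55821132, 0.23850147]), 'ee_rot': array([-1.54150013,  0.36482311, -0.36444253]), 'force': array([-0.24582654,  0.21453181,  0.1711931 ]), 'torque': array([ 0.01420604, -0.03364811,  0.02388893]), 'width': 0.08581771466409885}
0.008
top {'fx': 604.3675069743948, 'fy': 604.3675069743948, 'cx': 317.4561596349387, 'cy': 229.73388685348917, 'k1': -0.1442648829739522, 'position': array([0.42947575, 0.00223851, 1.42906575]), 'rotation': array([-2.22431747,  2.18706872, -0.08873123])}
scene {'fx': 471.09843328719995, 'fy': 471.09843328719995, 'cx': 310.2872727761848, 'cy': 237.86007346396798, 'k1': -0.03608155604860322, 'position': array([ 0.9796575 , -0.58808806,  0.71362626]), 'rotation': array([-2.16652371, -0.7328327 ,  0.3378571 ])}
wrist {'fx': 364.189826517213, 'fy': 364.189826517213, 'cx': 324.2725931965417, 'cy': 237.4717834649365, 'k1': -0.06021508148040666, 'position': array([0.21718215, 0.59053953, 0.37262074]), 'rotation': array([2.46175791, 1.52104387, 0.21245146])}
```

View pics/a_top.png

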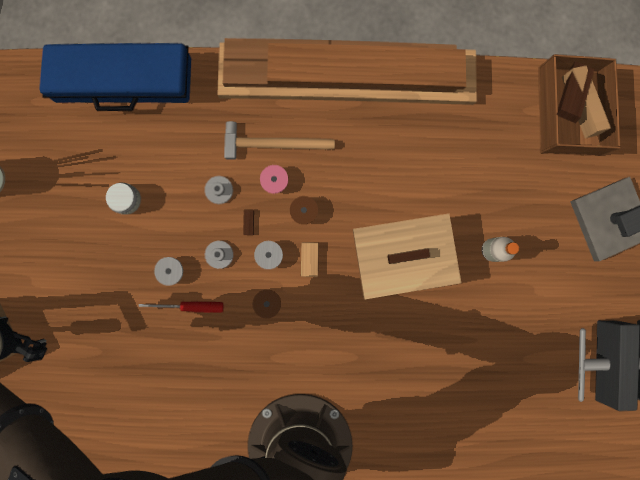

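View pics/a_scene.png

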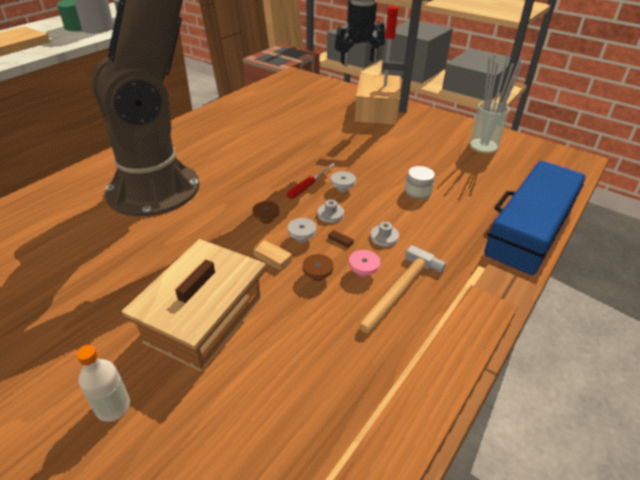

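The four steel pulleys are two hub up at top pixels (218,189) and (218,254), and two hub down at (168,271) and (268,255). The brown and pink ones are decoys. The lid is at (407,256), with free bench above it near (430,155). Next I'll enlarge both areas.

```bash
cat > h.py <<'E'
import numpy as np, cv2
from scipy.spatial.transform import Rotation as R
from workcell import bot
def unproj(name,uv,z,m=None):
    m=m or bot.camera_model(name)
    K=np.array([[m['fx'],0,m['cx']],[0,m['fy'],m['cy']],[0,0,1]])
    p=cv2.undistortPoints(np.array(uv,float).reshape(-1,1,2),K,np.array([m['k1'],0,0,0,0.]))[:,0]
    d=np.c_[p,np.ones(len(p))]@R.from_rotvec(m['rotation']).as_matrix().T
    o=np.array(m['position']); return o+d*((np.array(z)-o[2])/d[:,2])[:,None]
def proj(name,P,m=None):
    m=m or bot.camera_model(name)
    K=np.array([[m['fx'],0,m['cx']],[0,m['fy'],m['cy']],[0,0,1]])
    Rw=R.from_rotvec(m['rotation']).inv()
    return cv2.projectPoints(Rw.apply(np.array(P,float).reshape(-1,3)-m['position']),np.zeros(3),np.zeros(3),K,np.array([m['k1'],0,0,0,0.]))[0][:,0]
def go(p,jaw_deg):
    """remaining turn (tool rotvec, deg) and shift (mm, in the present tool axes and in the final ones)"""
    s=bot.read_state(); Rc=R.from_rotvec(s['ee_rot']); best=None
    for a in (jaw_deg,jaw_deg+180):
        z=np.array([np.cos(np.radians(a)),np.sin(np.radians(a)),0]); y=np.array([0,0,-1.])
        Rt=R.from_matrix(np.c_[np.cross(y,z),y,z]); rv=(Rc.inv()*Rt).as_rotvec()
        if best is None or np.linalg.norm(rv)<np.linalg.norm(best[0]): best=(rv,Rt)
    d=(np.array(p)-s['tcp_pos'])*1000
    print('t',round(s['clock'],2),'tcp',s['tcp_pos'].round(4),'w',round(s['width'],4),'F',s['force'].round(1),'j7',s['joint_pos'][6].round(2))
    print(' turn rad',best[0].round(3),'shift now',Rc.inv().apply(d).round(1),'after turn',best[1].inv().apply(d).round(1))
def snap(name,f,box=None,k=1):
    im=bot.snapshot(name)
    if box: im=im[box[1]:box[3],box[0]:box[2]]
    cv2.imwrite('pics/'+f,cv2.resize(im,None,fx=k,fy=k,interpolation=cv2.INTER_CUBIC))
E
python3 - <<'E'
from h import *
im=cv2.imread('pics/a_top.png')
a=cv2.resize(im[165:297,140:340],None,fx=4,fy=4,interpolation=cv2.INTER_CUBIC)
b=cv2.resize(im[205:305,345:470],None,fx=5,fy=5,interpolation=cv2.INTER_CUBIC)
cv2.imwrite('pics/c1.png',a);cv2.imwrite('pics/c2.png',b)
print(R.from_rotvec(bot.read_state()['ee_rot']).as_matrix().round(3))
E
```

```text
[[ 0.894 -0.     0.448]
 [-0.448 -0.001  0.894]
 [ 0.    -1.    -0.001]]
```

View pics/c1.png

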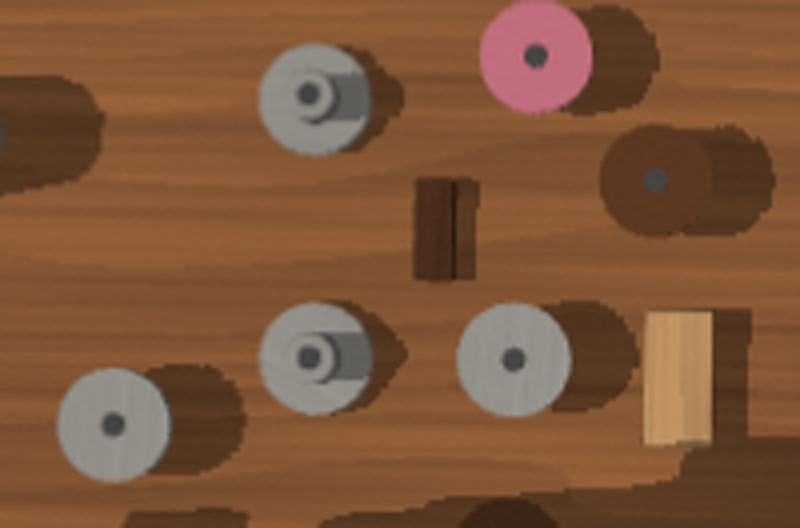

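View pics/c2.png

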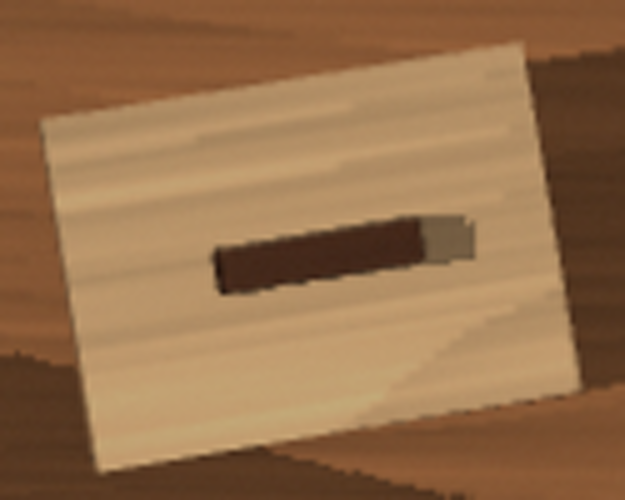

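Run:
```python
from h import *
f=lambda p,k,o:(np.array(p,float)+.5)/k-.5+np.array(o)
P=f([[315,99],[308,94],[316,359],[309,357],[113.5,425],[514,359]],4,(140,165))
print(unproj('top',P,[.012,.036,.012,.036,.036,.036]).round(4))
L=unproj('top',f([[41,119],[522,43],[581,390],[99,472]],5,(345,205)),[.094]*4)
print(L.round(4),L.mean(0).round(4)); 
for i in range(4):
    d=L[(i+1)%4]-L[i]; print(np.linalg.norm(d[:2]).round(4),np.degrees(np.arctan2(d[1],d[0])).round(2))
c=L.mean(0); c[2]=.111+.011
go(c+[0,0,.06],np.degrees(np.arctan2(*(L[0]-L[3])[[1,0]])))
print(unproj('top',[[430,155]],[0]).round(3), unproj('top',[[430,155],[382,105],[478,100],[478,205]],[0]*4).round(3))
```

```text
[[0.599  0.2021 0.012 ]
 [0.599  0.2028 0.036 ]
 [0.4459 0.1975 0.012 ]
 [0.4467 0.1983 0.036 ]
 [0.4053 0.3109 0.036 ]
 [0.4477 0.0801 0.036 ]]
[[ 0.5076 -0.1095  0.094 ]
 [ 0.5456 -0.3259  0.094 ]
 [ 0.3905 -0.3538  0.094 ]
 [ 0.3518 -0.1374  0.094 ]] [ 0.4489 -0.2316  0.094 ]
0.2197 -80.03
0.1576 -169.81
0.2198 100.13
0.1583 10.15
t 0.15 tcp [0.28   0.5584 0.2387] w 0.0851 F [-0.2 -0.5  0.2] j7 -0.08
 turn rad [0.001 0.929 0.001] shift now [ 505.1   57.5 -630.4] after turn [807.4  56.7  27. ]
[[ 0.694 -0.302  0.   ]] [[ 0.694 -0.302  0.   ]
 [ 0.814 -0.185  0.   ]
 [ 0.835 -0.423  0.   ]
 [ 0.575 -0.421  0.   ]]
```

```bash
python3 -m inch '[[0,0.186,0,36,0,-45,-1],[0,0.186,0,44,0,-38,-1],[0,0.186,0,50,0,-29,-1],[0,0.186,0,55,0,-19,-1],[0,0.186,0,57,0,-9,-1]]' 40
python3 -m inch '[[0,0,0,57,0,2,-1],[0,0,0,57,0,2,-1],[0,0,0,57,0,2,-1],[0,0,0,57,0,2,-1],[0,0,0,57,0,2,-1]]'
python3 -c "
from h import *
go([.4489,-.2316,.182],10)"
```

```text
clock: 0.78
tcp_pos: [0.3378, 0.2704, 0.2367]
ee_rot: [-1.286, 1.087, -1.085]
force: [0.9, 0.3, 1.0]
width: 0.0853
clock: 1.4
tcp_pos: [0.3945, -0.0184, 0.2371]
ee_rot: [-1.281, 1.088, -1.086]
force: [1.2, -0.0, 0.0]
width: 0.0849
t 1.4 tcp [ 0.3945 -0.0184  0.2371] w 0.0849 F [ 1.2 -0.   0. ] j7 0.12
 turn rad [-0.    -0.01  -0.002] shift now [219.3  54.8  18.6] after turn [219.4  55.1  16.5]
```

```bash
python3 -m inch '[[0,-0.01,0,56,8,4,-1],[0,0,0,56,10,4,-1],[0,0,0,55,10,4,-1],[0,0,0,52,10,4,-1],[0,0,0,0,0,0,-1]]'
python3 -c "
from h import *
go([.4489,-.2316,.106],10); snap('wrist','w1.png')"
```

```text
clock: 2.02
tcp_pos: [0.4489, -0.2425, 0.1981]
ee_rot: [-1.283, 1.079, -1.083]
force: [-0.8, 0.4, 0.7]
width: 0.0855
t 2.02 tcp [ 0.4489 -0.2425  0.1981] w 0.0855 F [-0.8  0.4  0.7] j7 0.88
 turn rad [-0.003 -0.003  0.   ] shift now [-10.8  92.1   1.6] after turn [-10.8  92.1   1.9]
```

View pics/w1.png

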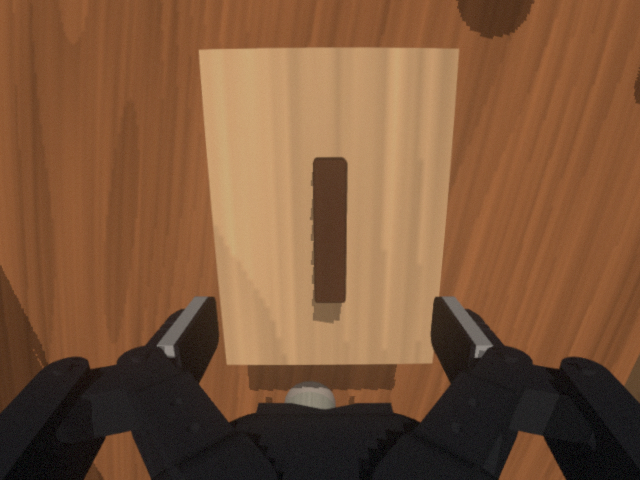

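The wrist view shows the handle top from (313,158) to (347,302), square to the jaws.

```bash
python3 -c "
from h import *
q=unproj('wrist',[[314,158],[347,158],[346.5,302],[313.5,302]],[.122]*4); print(q.round(4),q.mean(0).round(4))
d=q[1]-q[2]; print(np.degrees(np.arctan2(d[1],d[0])))
go([*q.mean(0)[:2],.106],10)"
python3 -m inch '[[0,0,0,-11,10,2,-1],[0,0,0,0,45,0,-1],[0,0,0,0,20,0,-1],[0,0,0,0,0,0,-1]]'
python3 -c "
from h import *
go([.4489,-.2316,.106],10)"
```

```text
[[ 0.4335 -0.185   0.122 ]
 [ 0.452  -0.1817  0.122 ]
 [ 0.4687 -0.2696  0.122 ]
 [ 0.4481 -0.2732  0.122 ]] [ 0.4506 -0.2274  0.122 ]
100.78188623315701
t 2.08 tcp [ 0.4489 -0.2402  0.1982] w 0.0849 F [ 0.4  0.7 -0.4] j7 0.87
 turn rad [-0.003 -0.001 -0.002] shift now [-12.2  92.2   3.6] after turn [-12.4  92.2   3.9]
clock: 2.58
tcp_pos: [0.4498, -0.2195, 0.1205]
ee_rot: [-1.283, 1.073, -1.071]
force: [0.1, 0.4, -0.1]
width: 0.0856
t 2.58 tcp [ 0.4498 -0.2195  0.1205] w 0.0856 F [ 0.1  0.4 -0.1] j7 0.95
 turn rad [-0.005  0.009 -0.006] shift now [11.8 14.4 -3.1] after turn [11.7 14.5 -3. ]
```

```bash
python3 -m inch '[[0,0.01,0,10,14,-2,-1],[0,0,0,0,0,0,1],[0,0,0,0,0,0,1],[0,0,0,0,0,0,1],[0,0,0,0,0,0,1]]' 60
python3 -m inch '[[0,0,0,0,0,0,1],[0,0,0,0,0,0,1],[0,0,0,0,0,0,1]]' 60
python3 -c "
from h import *
go([.4497,-.230,.106],10)"
```

```text
clock: 3.2
tcp_pos: [0.4512, -0.2289, 0.1079]
ee_rot: [-1.277, 1.077, -1.079]
force: [0.0, 0.7, -2.0]
width: 0.0193
clock: 3.58
tcp_pos: [0.4513, -0.2289, 0.1079]
ee_rot: [-1.277, 1.076, -1.079]
force: [-0.8, -0.8, -1.6]
width: 0.0189
t 3.58 tcp [ 0.4513 -0.2289  0.1079] w 0.0189 F [-0.8 -0.8 -1.6] j7 0.98
 turn rad [-0.008  0.001 -0.005] shift now [ 0.8  1.9 -1.7] after turn [ 0.8  1.9 -1.7]
```

```bash
python3 -m inch '[[0,0,0,0,-10,0,1],[0,0,0,0,-20,0,1],[0,0,0,0,-30,0,1],[0,0,0,0,-30,0,1],[0,0,0,0,0,0,1]]' 
python3 -m inch '[[0,0,0,15,0,40,1],[0,0,0,20,0,50,1],[0,0,0,20,0,50,1],[0,0,0,20,0,50,1],[0,0,0,0,0,0,1]]'
python3 -c "
from h import *
go([.685,-.275,.036],10); snap('scene','s2.png')"
```

```text
clock: 4.2
tcp_pos: [0.4484, -0.2286, 0.2006]
ee_rot: [-1.278, 1.082, -1.076]
force: [-0.3, 0.4, -6.8]
width: 0.0186
clock: 4.82
tcp_pos: [0.6508, -0.2668, 0.1914]
ee_rot: [-1.278, 1.09, -1.065]
force: [-0.3, 0.6, -5.5]
width: 0.0183
t 4.83 tcp [ 0.6508 -0.2668  0.1914] w 0.0183 F [-0.3  0.6 -5.5] j7 0.85
 turn rad [ 0.003  0.001 -0.018] shift now [ 16.7 155.1  32.7] after turn [ 14.  155.4  32.3]
```

View pics/s2.png

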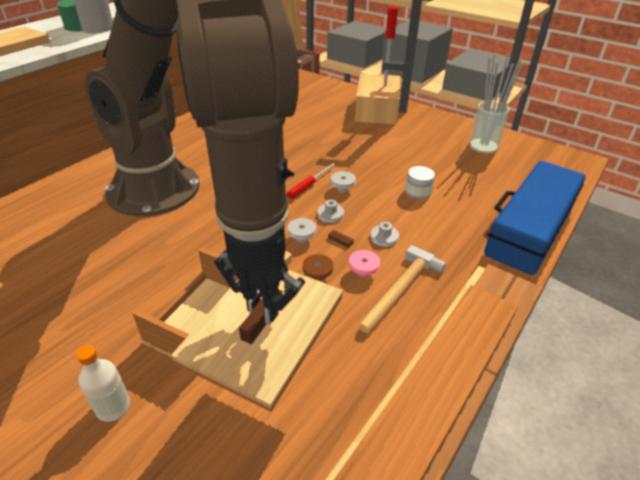

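The lid is held level and the case is open. Now I'll lower it to the bench.

```bash
python3 -m inch '[[0,0,-0.015,14,20,32,1],[0,0,0,0,45,0,1],[0,0,0,0,45,0,1],[0,0,0,0,25,0,1],[0,0,0,0,0,0,1]]' 
python3 -c "
from h import *
go([.685,-.275,.034],10)"
```

```text
clock: 5.5
tcp_pos: [0.6747, -0.2745, 0.0479]
ee_rot: [-1.289, 1.096, -1.072]
force: [0.4, 0.4, -5.7]
width: 0.0187
t 5.5 tcp [ 0.6747 -0.2745  0.0479] w 0.0187 F [ 0.4  0.4 -5.7] j7 0.89
 turn rad [ 0.013 -0.005 -0.008] shift now [ 2.3 13.7 10.3] after turn [ 2.3 13.9 10.1]
```

```bash
python3 -m inch '[[0.012,0,-0.008,0,9,0,1],[0,0,0,0,4,0,1],[0,0,0,0,2,0,1],[0,0,0,0,0,0,1]]' 
python3 -c "
from h import *
go([.685,-.275,.034],10)"
```

```text
clock: 6.0
tcp_pos: [0.6753, -0.2754, 0.0357]
ee_rot: [-1.283, 1.08, -1.088]
force: [-0.3, 0.0, -5.4]
width: 0.0189
t 6.0 tcp [ 0.6753 -0.2754  0.0357] w 0.0189 F [-0.3  0.  -5.4] j7 0.91
 turn rad [-0.004 -0.006  0.003] shift now [1.2 1.8 9.7] after turn [1.3 1.7 9.7]
```

```bash
python3 -m inch '[[0,0,0,0,2.5,0,1],[0,0,0,0,1,0,1],[0,0,0,0,0,0,0.2],[0,0,0,0,0,0,-0.2],[0,0,0,0,0,0,-1]]' 
python3 -m inch '[[0,0,0,0,0,0,-1],[0,0,0,0,-30,0,-1],[0,0,0,0,-45,0,-1],[0,0,0,-20,-45,0,-1],[0,0,0,-55,0,0,-1]]'
python3 -m inch '[[0,0,0,-55,0,0,-1],[0,0,0,-55,0,0,-1],[0,0,0,-55,0,0,-1],[0,0,0,-55,0,0,-1],[0,0,0,-55,0,0,-1]]'
python3 -c "
from h import *
go([.599,.2025,.10],10); snap('top','t2.png')"
```

```text
clock: 6.62
tcp_pos: [0.6773, -0.2768, 0.0353]
ee_rot: [-1.281, 1.075, -1.092]
force: [-0.5, -1.1, -0.3]
width: 0.0675
clock: 7.25
tcp_pos: [0.6626, -0.2071, 0.158]
ee_rot: [-1.281, 1.08, -1.1]
force: [1.0, 0.8, -0.6]
width: 0.0855
clock: 7.88
tcp_pos: [0.6176, 0.0719, 0.1572]
ee_rot: [-1.277, 1.078, -1.103]
force: [1.2, 0.2, -0.0]
width: 0.0852
t 7.88 tcp [0.6176 0.0719 0.1572] w 0.0852 F [ 1.2  0.2 -0. ] j7 0.36
 turn rad [-0.012 -0.015  0.009] shift now [-132.4   56.     1.7] after turn [-131.8   57.2    4.4]
```

View pics/t2.png

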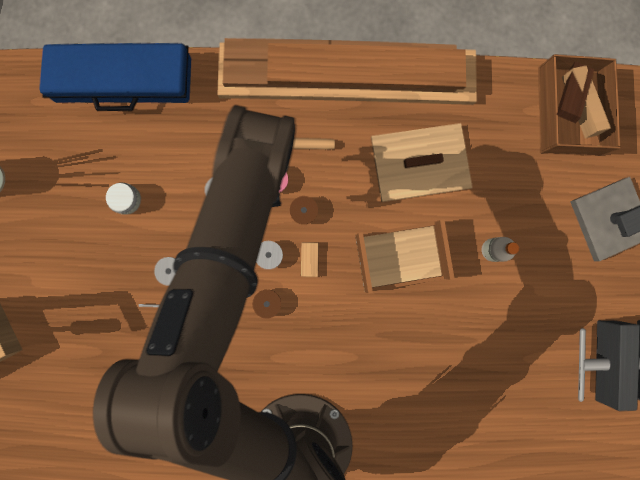

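The lid lies flat and clear of the case, which is open. I'll zoom in on the case to get its pose.

```bash
python3 -m inch '[[0,0,0,-50,5,1,-1],[0,0,0,-40,5,1,-1],[0,0,0,-30,5,1,-1],[0,-0.015,0,-10,5,1,-1],[0,0,0,0,0,0,-1]]'
python3 -c "
from h import *
im=cv2.imread('pics/t2.png')[215:300,350:463]
cv2.imwrite('pics/c3.png',cv2.resize(im,None,fx=7,fy=7,interpolation=cv2.INTER_CUBIC))
go([.599,.2025,.10],10)"
```

```text
clock: 8.55
tcp_pos: [0.598, 0.2162, 0.1354]
ee_rot: [-1.286, 1.059, -1.076]
force: [1.3, -0.9, -0.1]
width: 0.0853
t 8.55 tcp [0.598  0.2162 0.1354] w 0.0853 F [ 1.3 -0.9 -0.1] j7 0.17
 turn rad [-0.012  0.015  0.004] shift now [13.5 35.5 -2. ] after turn [13.6 35.4 -1.4]
```

View pics/c3.png

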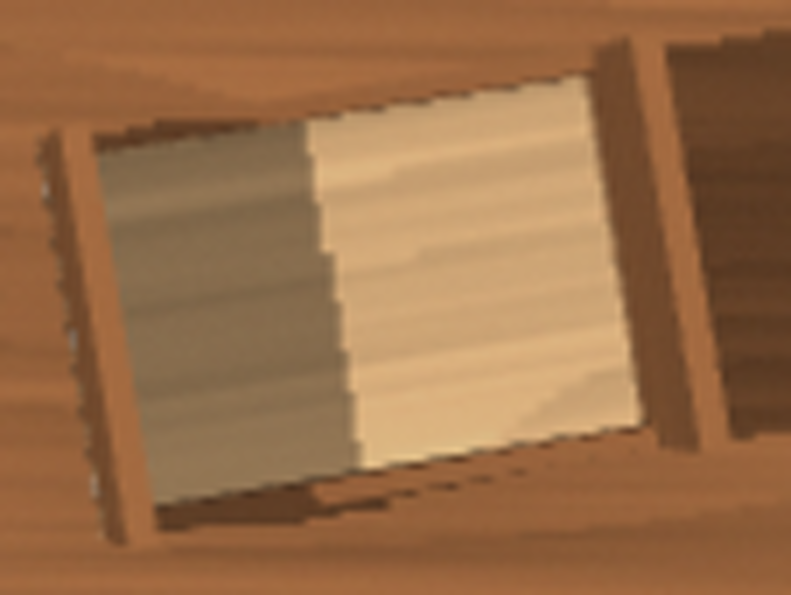

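```bash
python3 -c "
from h import *
f=lambda p:(np.array(p,float)+.5)/7-.5+np.array((350,215))
L=unproj('top',f([[61,130],[665,40],[732,446],[125,545]]),[.084]*4); print(L.round(4),L.mean(0).round(4))
for i in range(4):
    d=L[(i+1)%4]-L[i]; print(np.linalg.norm(d[:2]).round(4),np.degrees(np.arctan2(d[1],d[0])).round(2))
F=unproj('top',f([[97,150],[586,75],[640,427],[155,505]]),[.008]*4);print(F.round(4),F.mean(0).round(4))
snap('wrist','w2.png'); go([.599,.2025,.04],10)
"
```

```text
[[ 0.4978 -0.1228  0.084 ]
 [ 0.5302 -0.3182  0.084 ]
 [ 0.3998 -0.341   0.084 ]
 [ 0.3659 -0.145   0.084 ]] [ 0.4484 -0.2317  0.084 ]
0.1981 -80.57
0.1325 -170.07
0.1989 99.79
0.1337 9.57
[[ 0.4951 -0.1421  0.008 ]
 [ 0.5235 -0.309   0.008 ]
 [ 0.4042 -0.3285  0.008 ]
 [ 0.3759 -0.1632  0.008 ]] [ 0.4497 -0.2357  0.008 ]
t 8.6 tcp [0.5983 0.2154 0.1357] w 0.0856 F [ 0.4 -1.   0.6] j7 0.17
 turn rad [-0.012  0.014  0.004] shift now [12.5 95.8 -2.8] after turn [12.8 95.7 -1.5]
```

View pics/w2.png

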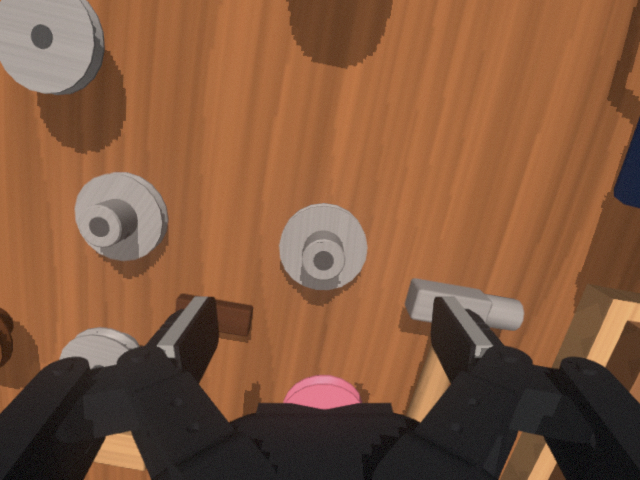

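The wrist view shows hub bores at A (323,260), B (99,227) and C (41,36). I'll cross-check these against the top camera.

```bash
python3 -c "
from h import *
print(unproj('wrist',[[323,260],[323.5,247],[99,227],[41,36]],[.036,.012,.036,.036]).round(4))
go([.599,.2025,.04],10)"
```

```text
[[0.6011 0.2027 0.036 ]
 [0.6014 0.2043 0.012 ]
 [0.4484 0.1978 0.036 ]
 [0.4075 0.3112 0.036 ]]
t 8.6 tcp [0.5983 0.2154 0.1357] w 0.0856 F [ 0.4 -1.   0.6] j7 0.17
 turn rad [-0.012  0.014  0.004] shift now [12.5 95.8 -2.8] after turn [12.8 95.7 -1.5]
```

```bash
python3 -m inch '[[-0.012,0.014,0,12.5,20,0.5,-1],[0,0,0,0,40,0,-1],[0,0,0,0,25,0,-1],[0,0,0,0,0,0,-1]]'
python3 -c "
from h import *
go([.601,.203,.022],10)"
```

```text
clock: 9.1
tcp_pos: [0.6039, 0.1921, 0.0476]
ee_rot: [-1.286, 1.085, -1.095]
force: [0.6, 0.5, 0.3]
width: 0.0852
t 9.1 tcp [0.6039 0.1921 0.0476] w 0.0852 F [0.6 0.5 0.3] j7 0.25
 turn rad [-0.    -0.013  0.007] shift now [-11.4  25.6  -1.1] after turn [-11.2  25.6  -0.9]
```

```bash
python3 -m inch '[[0,-0.013,0.006,-11,12,-1,-1],[0,0,0,0,0,0,-1],[0,0,0,0,0,0,-1]]'
python3 -c "
from h import *
go([.601,.203,.022],10)"
```

```text
clock: 9.48
tcp_pos: [0.6025, 0.2015, 0.0365]
ee_rot: [-1.285, 1.079, -1.083]
force: [-0.2, 0.5, -0.0]
width: 0.0856
t 9.47 tcp [0.6025 0.2015 0.0365] w 0.0856 F [-0.2  0.5 -0. ] j7 0.26
 turn rad [-0.002 -0.002  0.001] shift now [-1.7 14.5 -1.3] after turn [-1.7 14.5 -1.3]
```

```bash
python3 -m inch '[[0,0,0,-1.5,8,-1.3,-1],[0,0,0,0,6,0,-1],[0,0,0,0,0,0,0],[0,0,0,0,0,0,1],[0,0,0,0,0,0,1]]' 60
python3 -m inch '[[0,0,0,0,0,0,1],[0,0,0,0,0,0,1],[0,0,0,0,0,0,1]]'
python3 -c "
from h import *
go([.601,.203,.022],10)"
```

```text
clock: 10.1
tcp_pos: [0.6014, 0.2035, 0.0226]
ee_rot: [-1.284, 1.077, -1.082]
force: [0.4, -0.0, -0.4]
width: 0.0321
clock: 10.48
tcp_pos: [0.6015, 0.2035, 0.0229]
ee_rot: [-1.283, 1.077, -1.082]
force: [0.4, -0.1, -0.5]
width: 0.0279
t 10.47 tcp [0.6015 0.2035 0.0229] w 0.0279 F [ 0.4 -0.1 -0.5] j7 0.27
 turn rad [-0.004 -0.001  0.   ] shift now [ 0.4  0.9 -0.6] after turn [ 0.4  0.9 -0.6]
```

```bash
python3 -m inch '[[0,0,0,0,-25,0,1],[0,0,0,0,-45,0,1],[0,0,0,0,-45,0,1],[0,0,0,30,-10,-17,1],[0,0,0,45,0,-25,1]]'
python3 -m inch '[[0,0,0,48,0,-27,1],[0,0,0,48,0,-27,1],[0,0,0,48,0,-27,1],[0,0,0,48,0,-27,1],[0,0,0,48,0,-27,1]]'
python3 -m inch '[[0,0,0,30,0,-16,1],[0,0,0,0,0,0,1],[0,0,0,0,0,0,1]]'
python3 -c "
from h import *
go([.4507,-.2314,.031],10)"
```

```text
clock: 11.1
tcp_pos: [0.5713, 0.125, 0.1489]
ee_rot: [-1.29, 1.074, -1.076]
force: [1.5, -0.3, -3.6]
width: 0.0281
clock: 11.72
tcp_pos: [0.4776, -0.1421, 0.1486]
ee_rot: [-1.291, 1.072, -1.074]
force: [0.7, 0.3, -2.5]
width: 0.028
clock: 12.1
tcp_pos: [0.464, -0.1797, 0.1486]
ee_rot: [-1.288, 1.078, -1.08]
force: [0.6, 0.6, -2.7]
width: 0.0278
t 12.1 tcp [ 0.464  -0.1797  0.1486] w 0.0278 F [ 0.6  0.6 -2.7] j7 0.83
 turn rad [0.    0.001 0.001] shift now [ 48.5 117.6 -22.1] after turn [ 48.6 117.6 -22.1]
```

```bash
python3 -m inch '[[0,0,0,46,0,-21,1],[0,0,0,0,0,0,1],[0,0,0,0,0,0,1],[0,0,0,0,40,0,1],[0,0,0,0,0,0,1]]'
python3 -c "
from h import *
go([.4507,-.2314,.031],10);snap('wrist','w3.png')"
```

```text
clock: 12.72
tcp_pos: [0.4545, -0.223, 0.1074]
ee_rot: [-1.291, 1.071, -1.07]
force: [-0.8, 0.1, -2.1]
width: 0.028
t 12.72 tcp [ 0.4545 -0.223   0.1074] w 0.028 F [-0.8  0.1 -2.1] j7 0.99
 turn rad [-0.     0.012 -0.001] shift now [ 7.6 76.4 -5.3] after turn [ 7.6 76.4 -5.2]
```

View pics/w3.png

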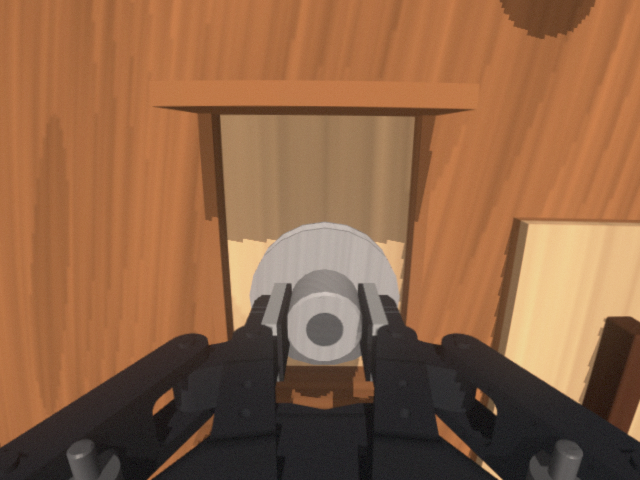

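```bash
python3 -c "
from h import *
s=bot.read_state()
z=s['tcp_pos'][2]-.0229+.036
W=unproj('wrist',[[156,82],[477,84],[475,109],[153,106],[324.5,329]],[.084]*4+[z]); print(W.round(4))
c=np.array([.4507,-.2314]); a=np.radians(10); M=np.array([[np.cos(a),np.sin(a)],[-np.sin(a),np.cos(a)]])
print((W[:,:2]-c)@M.T*1000); print('tcp',M@(s['tcp_pos'][:2]-c)*1000)
F=unproj('wrist',[[222,113],[414,117],[409,240],[229,240]],[.008]*4);print((F[:,:2]-c)@M.T*1000)
"
```

```text
[[ 0.3706 -0.1467  0.084 ]
 [ 0.5012 -0.1229  0.084 ]
 [ 0.5031 -0.1327  0.084 ]
 [ 0.3701 -0.1565  0.084 ]
 [ 0.4559 -0.2238  0.1221]]
[[-64.16095993  97.27906324]
 [ 68.52001149  98.04654403]
 [ 68.74553072  88.10607924]
 [-66.33713865  87.77311334]
 [  6.46575932   6.62063075]]
tcp [6.33167662 6.34283769]
[[-57.47636546  88.45126485]
 [ 61.257959    87.48555215]
 [ 63.94560489   8.05266924]
 [-57.6562458    6.63600039]]
```

```bash
python3 -m inch '[[0,0.012,0,8,0,-4,1],[0,0,0,0,0,0,1],[0,0,0,0,0,0,1],[0,0,0,0,30,0,1],[0,0,0,0,0,0,1]]'
python3 -c "
from h import *
go([.4522,-.2320,.031],10)"
```

```text
clock: 13.4
tcp_pos: [0.4562, -0.2337, 0.0826]
ee_rot: [-1.282, 1.072, -1.086]
force: [-0.6, -0.4, -3.2]
width: 0.0282
t 13.4 tcp [ 0.4562 -0.2337  0.0826] w 0.0282 F [-0.6 -0.4 -3.2] j7 1.04
 turn rad [-0.009  0.     0.004] shift now [-2.6 51.6 -4.1] after turn [-2.4 51.6 -3.7]
```

```bash
python3 -m inch '[[-0.008,0,0.004,-2,20,-4,1],[0,0,0,0,0,0,1],[0,0,0,0,20,0,1],[0,0,0,0,0,0,1]]'
python3 -c "
from h import *
go([.4522,-.2320,.031],10)"
```

```text
clock: 13.9
tcp_pos: [0.4532, -0.2331, 0.0431]
ee_rot: [-1.285, 1.078, -1.081]
force: [0.6, 0.1, -2.9]
width: 0.0279
t 13.9 tcp [ 0.4532 -0.2331  0.0431] w 0.0279 F [ 0.6  0.1 -2.9] j7 1.1
 turn rad [-0.002  0.     0.   ] shift now [-1.2 12.  -0.8] after turn [-1.2 12.1 -0.8]
```

```bash
python3 -m inch '[[0,0,0,-1,8,-0.8,1],[0,0,0,0,0,0,1],[0,0,0,0,4,0,1],[0,0,0,0,1.5,0,1],[0,0,0,0,0,0,1]]'
python3 -c "
from h import *
go([.4522,-.2320,.031],10)"
```

```text
clock: 14.52
tcp_pos: [0.4534, -0.2329, 0.0309]
ee_rot: [-1.284, 1.076, -1.083]
force: [-1.2, 0.9, -2.2]
width: 0.028
t 14.53 tcp [ 0.4534 -0.2329  0.0309] w 0.028 F [-1.2  0.9 -2.2] j7 1.11
 turn rad [-0.005 -0.     0.002] shift now [-1.1 -0.1 -1. ] after turn [-1.1 -0.1 -1. ]
```

```bash
python3 -m inch '[[0,0,0,-1.5,2,-1,1],[0,0,0,0,0.5,0,1],[0,0,0,0,0,0,0.1],[0,0,0,0,0,0,0.1],[0,0,0,0,0,0,0.1]]'
python3 -m inch '[[0,0,0,0,-25,0,0.1],[0,0,0,0,-45,0,-0.5],[0,0,0,0,-50,0,-1],[0,0,0,-40,0,6,-1],[0,0,0,-50,0,9,-1]]'
python3 -m inch '[[0,0,0,-50,0,9,-1],[0,0,0,-50,0,9,-1],[0,0,0,-50,0,9,-1],[0,0,0,0,0,0,-1],[0,0,0,0,0,0,-1]]'
python3 -c "
from h import *
go([.4497,.0805,.10],10);snap('wrist','w4.png')"
```

```text
clock: 15.15
tcp_pos: [0.4543, -0.2334, 0.0313]
ee_rot: [-1.281, 1.071, -1.088]
force: [0.4, 0.6, -0.3]
width: 0.0386
clock: 15.78
tcp_pos: [0.4526, -0.1439, 0.1546]
ee_rot: [-1.279, 1.075, -1.095]
force: [0.5, 0.2, -0.3]
width: 0.0855
clock: 16.4
tcp_pos: [0.4544, 0.0168, 0.1541]
ee_rot: [-1.28, 1.07, -1.091]
force: [0.3, -0.1, -0.9]
width: 0.0855
t 16.4 tcp [0.4544 0.0168 0.1541] w 0.0855 F [ 0.3 -0.1 -0.9] j7 0.37
 turn rad [-0.012 -0.002  0.006] shift now [-63.8  53.8   5.6] after turn [-63.5  54.1   6.4]
```

View pics/w4.png

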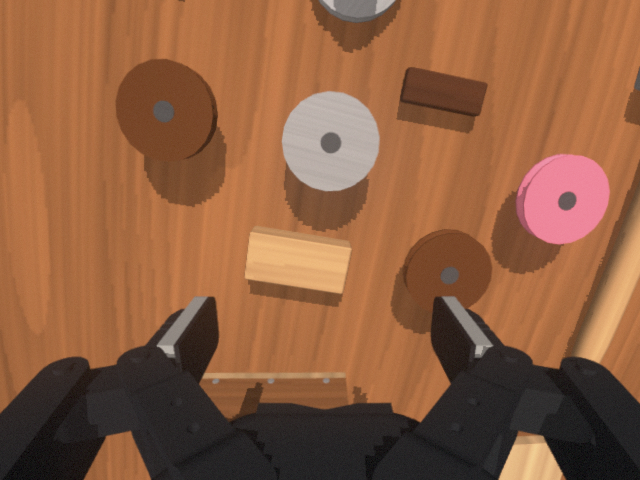

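```bash
python3 -c "
from h import *
q=unproj('wrist',[[330.5,141.5]],[.036])[0];print(q.round(4))
go([*q[:2],.016],10)"
python3 -m inch '[[-0.012,0,0.006,-55,30,6,-1],[0,0,0,-7,30,0,-1],[0,0,0,0,0,0,-1],[0,0,0,0,0,0,-1]]'
python3 -c "
from h import *
go([.450,.0805,.016],10)"
```

```text
[0.4489 0.0813 0.036 ]
t 16.45 tcp [0.4544 0.0169 0.1541] w 0.0854 F [-0.4  0.9 -0.5] j7 0.37
 turn rad [-0.012 -0.002  0.006] shift now [-65.3 137.8   3.9] after turn [-64.5 138.1   5.8]
clock: 16.95
tcp_pos: [0.4529, 0.0745, 0.0943]
ee_rot: [-1.279, 1.086, -1.091]
force: [0.1, -0.4, 0.3]
width: 0.0854
t 16.95 tcp [0.4529 0.0745 0.0943] w 0.0854 F [ 0.1 -0.4  0.3] j7 0.35
 turn rad [-0.004 -0.013  0.001] shift now [-6.4 78.3 -2.2] after turn [-6.4 78.3 -1.8]
```

```bash
python3 -m inch '[[-0.004,-0.013,0,-7,30,-2.5,-1],[0,0,0,0,20,0,-1],[0,0,0,0,0,0,-1],[0,0,0,0,0,0,-1]]'
python3 -c "
from h import *
go([.4492,.081,.016],10)"
```

```text
clock: 17.45
tcp_pos: [0.4535, 0.0779, 0.0482]
ee_rot: [-1.278, 1.079, -1.087]
force: [0.0, 0.2, 0.0]
width: 0.0856
t 17.45 tcp [0.4535 0.0779 0.0482] w 0.0856 F [0.  0.2 0. ] j7 0.44
 turn rad [-0.008 -0.006 -0.   ] shift now [-3.8 32.1 -3.9] after turn [-3.8 32.2 -3.7]
```

```bash
python3 -m inch '[[-0.008,-0.006,0,-4,4,-4.5,-1],[0,0,0,0,0,0,-1],[0,0,0,0,0,0,-1]]'
python3 -c "
from h import *
go([.4492,.081,.016],10)"
```

```text
clock: 17.82
tcp_pos: [0.4492, 0.0815, 0.0457]
ee_rot: [-1.284, 1.079, -1.079]
force: [0.5, 0.6, -1.9]
width: 0.0856
t 17.82 tcp [0.4492 0.0815 0.0457] w 0.0856 F [ 0.5  0.6 -1.9] j7 0.44
 turn rad [-0.002  0.    -0.001] shift now [ 0.5 29.7 -0.1] after turn [ 0.5 29.7 -0. ]
```

```bash
python3 -m inch '[[0,0,0,0.5,15,0,-1],[0,0,0,0,0,0,-1],[0,0,0,0,13,0,-1],[0,0,0,0,0,0,-1]]'
python3 -c "
from h import *
go([.4492,.081,.016],10)"
```

```text
clock: 18.32
tcp_pos: [0.4491, 0.0811, 0.0155]
ee_rot: [-1.285, 1.079, -1.079]
force: [-0.4, 0.3, -0.5]
width: 0.0851
t 18.32 tcp [0.4491 0.0811 0.0155] w 0.0851 F [-0.4  0.3 -0.5] j7 0.49
 turn rad [-0.002  0.001 -0.001] shift now [ 0.1 -0.5  0.1] after turn [ 0.1 -0.5  0.1]
```

```bash
python3 -m inch '[[0,0,0,0,0,0,-0.6],[0,0,0,0,0,0,-0.3],[0,0,0,0,0,0,0.2],[0,0,0,0,0,0,0.5],[0,0,0,0,0,0,0.5]]' 50
python3 -m inch '[[0,0,0,0,0,0,0.5],[0,0,0,0,-20,0,0.5],[0,0,0,0,0,0,0.5]]'
python3 -c "
from h import *
go([.4492,.081,.036],10);snap('scene','s3.png',(180,120,480,345),2.6)"
```

```text
clock: 18.95
tcp_pos: [0.4488, 0.0809, 0.0159]
ee_rot: [-1.285, 1.08, -1.079]
force: [0.1, -0.6, -3.3]
width: 0.0645
clock: 19.32
tcp_pos: [0.4485, 0.0808, 0.0359]
ee_rot: [-1.286, 1.08, -1.079]
force: [-0.2, 0.0, -3.8]
width: 0.0645
t 19.32 tcp [0.4485 0.0808 0.0359] w 0.0645 F [-0.2  0.  -3.8] j7 0.46
 turn rad [-0.     0.    -0.001] shift now [-0.  -0.1  0.7] after turn [-0.  -0.1  0.7]
```

View pics/s3.png

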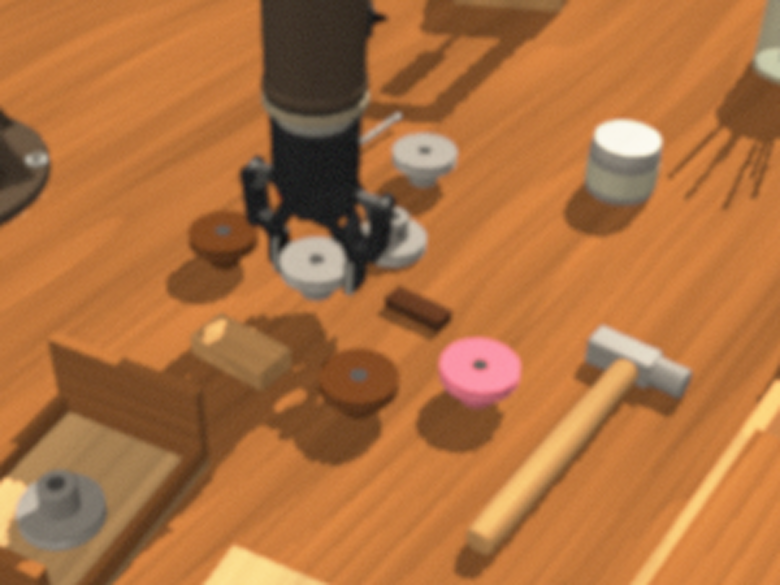

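```bash
python3 -m inch '[[0,0,0,0,-40,0,0.5],[0,0,0,0,-50,0,0.5],[0,0,0,20,-25,-3,0.5],[0,0,0,45,0,-6,0.5],[0,0,0,45,0,-6,0.5]]'
python3 -m inch '[[0,0,0,45,0,-6,0.5],[0,0,0,45,0,-6,0.5],[0,0,0,45,0,-6,0.5],[0,0,0,30,0,-4,0.5],[0,0,0,0,0,0,0.5]]'
python3 -m inch '[[0,0,0,0,0,0,0.5]]'
python3 -c "
from h import *
go([.4618,-.2836,.0235],10);snap('wrist','w5.png')"
```

```text
clock: 20.0
tcp_pos: [0.4522, -0.0284, 0.1503]
ee_rot: [-1.293, 1.075, -1.069]
force: [0.7, 0.6, -3.4]
width: 0.064
clock: 20.62
tcp_pos: [0.4596, -0.2021, 0.1467]
ee_rot: [-1.293, 1.078, -1.07]
force: [1.1, 0.5, -3.8]
width: 0.0644
clock: 20.75
tcp_pos: [0.4592, -0.2013, 0.1458]
ee_rot: [-1.294, 1.079, -1.069]
force: [0.0, 0.1, -2.7]
width: 0.0642
t 20.75 tcp [ 0.4592 -0.2013  0.1458] w 0.0642 F [ 0.   0.1 -2.7] j7 0.91
 turn rad [ 0.007  0.008 -0.003] shift now [ 81.7 122.2 -11.6] after turn [ 81.5 122.3 -11.7]
```

View pics/w5.png

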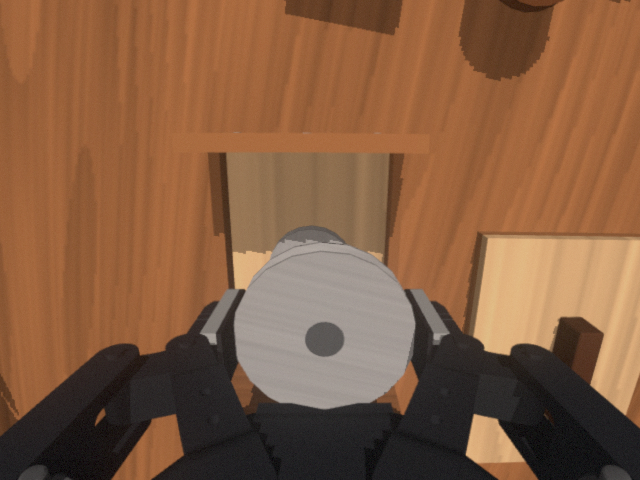

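```bash
python3 -c "
from h import *
s=bot.read_state()
W=unproj('wrist',[[312,227],[172,134],[428,136],[429,153],[172,151],[324.5,339]],[.020]+[.084]*4+[s['tcp_pos'][2]-.0155+.036])
c=np.array([.4522,-.2320]); a=np.radians(10); M=np.array([[np.cos(a),np.sin(a)],[-np.sin(a),np.cos(a)]])
print(((W[:,:2]-c)@M.T*1000).round(1)); print('tcp',M@(s['tcp_pos'][:2]-c)*1000)
"
```

```text
[[  2.4  33. ]
 [-69.   99.2]
 [ 65.5  99.1]
 [ 66.7  90.4]
 [-69.8  90.4]
 [ 12.5  29.5]]
tcp [12.27143606 29.02585063]
```

```bash
python3 -m inch '[[0.007,0.008,-0.003,42,0,-6,0.5],[0,0,0,40,0,-6,0.5],[0,0,0,0,0,0,0.5],[0,0,0,0,0,0,0.5]]'
python3 -c "
from h import *
go([.4615,-.2835,.0235],10)"
```

```text
clock: 21.3
tcp_pos: [0.464, -0.2793, 0.1442]
ee_rot: [-1.289, 1.074, -1.069]
force: [-0.1, -0.2, -3.8]
width: 0.0645
t 21.3 tcp [ 0.464  -0.2793  0.1442] w 0.0645 F [-0.1 -0.2 -3.8] j7 1.06
 turn rad [-0.     0.011 -0.003] shift now [  4.1 120.7  -3.2] after turn [  3.7 120.7  -3.2]
```

```bash
python3 -m inch '[[0,0.011,-0.003,4,25,-3,0.5],[0,0,0,0,25,0,0.5],[0,0,0,0,0,0,0.5],[0,0,0,0,0,0,0.5]]'
python3 -c "
from h import *
go([.4615,-.2835,.0235],10)"
```

```text
clock: 21.8
tcp_pos: [0.4638, -0.2777, 0.0937]
ee_rot: [-1.287, 1.075, -1.073]
force: [-0.1, 0.4, -1.9]
width: 0.0643
t 21.8 tcp [ 0.4638 -0.2777  0.0937] w 0.0643 F [-0.1  0.4 -1.9] j7 1.12
 turn rad [-0.001  0.007 -0.003] shift now [ 5.5 70.2 -3.4] after turn [ 5.3 70.2 -3.3]
```

```bash
python3 -m inch '[[0,0.007,-0.003,6,10,-4,0.5],[0,0,0,0,0,0,0.5],[0,0,0,0,15,0,0.5],[0,0,0,0,0,0,0.5]]'
python3 -c "
from h import *
go([.4615,-.2835,.0235],10)"
```

```text
clock: 22.3
tcp_pos: [0.462, -0.2847, 0.0686]
ee_rot: [-1.285, 1.076, -1.082]
force: [-0.2, -0.4, -3.3]
width: 0.0642
t 22.3 tcp [ 0.462  -0.2847  0.0686] w 0.0642 F [-0.2 -0.4 -3.3] j7 1.15
 turn rad [-0.004  0.001  0.002] shift now [-1.3 45.1 -0.4] after turn [-1.2 45.1 -0.3]
```

```bash
python3 -m inch '[[-0.004,0,0.002,-1.5,10,0,0.5],[0,0,0,0,0,0,0.5],[0,0,0,0,15,0,0.5],[0,0,0,0,0,0,0.5]]'
python3 -c "
from h import *
go([.4615,-.2835,.0235],10)"
```

```text
clock: 22.8
tcp_pos: [0.4617, -0.2829, 0.0416]
ee_rot: [-1.287, 1.08, -1.078]
force: [0.0, 0.8, -3.5]
width: 0.0644
t 22.8 tcp [ 0.4617 -0.2829  0.0416] w 0.0644 F [ 0.   0.8 -3.5] j7 1.18
 turn rad [ 0.001  0.001 -0.001] shift now [ 0.5 18.1 -0.3] after turn [ 0.5 18.1 -0.3]
```

```bash
python3 -m inch '[[0,0,0,0,10,0,0.5],[0,0,0,0,0,0,0.5],[0,0,0,0,5,0,0.5],[0,0,0,0,2,0,0.5],[0,0,0,0,0,0,0.5]]'
python3 -c "
from h import *
go([.4615,-.2835,.0235],10)"
```

```text
clock: 23.42
tcp_pos: [0.4619, -0.2833, 0.0239]
ee_rot: [-1.287, 1.08, -1.079]
force: [-1.2, 0.6, 0.8]
width: 0.064
t 23.43 tcp [ 0.4619 -0.2833  0.0239] w 0.064 F [-1.2  0.6  0.8] j7 1.2
 turn rad [ 0.     0.001 -0.001] shift now [ 0.2  0.4 -0.4] after turn [ 0.2  0.4 -0.4]
```

```bash
python3 -m inch '[[0,0,0,0,0,0,-0.7],[0,0,0,0,0,0,-0.7],[0,0,0,0,0,0,-0.7],[0,0,0,0,-20,0,-0.7],[0,0,0,0,-30,0,-0.7]]'
python3 -m inch '[[0,0,0,0,-45,0,-1],[0,0,0,-20,-25,2,-1],[0,0,0,-52,0,4,-1],[0,0,0,-55,0,4,-1],[0,0,0,-55,0,4,-1]]'
python3 -m inch '[[0,0,0,-55,0,5,-1],[0,0,0,-55,0,5,-1],[0,0,0,-55,0,5,-1],[0,0,0,-55,0,5,-1],[0,0,0,-55,0,5,-1]]'
python3 -m inch '[[0,0,0,-40,0,5,-1],[0,0,0,0,0,0,-1],[0,0,0,0,0,0,-1]]'
python3 -c "
from h import *
go([.4075,.3112,.0155],10)"
```

```text
clock: 24.05
tcp_pos: [0.4615, -0.2833, 0.0739]
ee_rot: [-1.288, 1.081, -1.078]
force: [1.0, -0.9, -0.0]
width: 0.0723
clock: 24.68
tcp_pos: [0.4457, -0.1028, 0.1489]
ee_rot: [-1.282, 1.08, -1.091]
force: [1.3, 1.8, 0.8]
width: 0.0855
clock: 25.3
tcp_pos: [0.4239, 0.1818, 0.1496]
ee_rot: [-1.277, 1.078, -1.092]
force: [1.7, 0.1, 0.1]
width: 0.0854
clock: 25.68
tcp_pos: [0.4212, 0.2276, 0.1496]
ee_rot: [-1.279, 1.073, -1.086]
force: [-0.1, -0.5, -1.0]
width: 0.0854
t 25.68 tcp [0.4212 0.2276 0.1496] w 0.0854 F [-0.1 -0.5 -1. ] j7 -0.04
 turn rad [-0.011 -0.001  0.002] shift now [-84.9 133.9  -0.4] after turn [-84.7 134.1   1.1]
```

```bash
cat >> h.py <<'E'
def disc(name,guess,h=.036):
    """centre of the grey blob nearest to a guessed world point"""
    m=bot.camera_model(name); im=bot.snapshot(name); hsv=cv2.cvtColor(im,cv2.COLOR_BGR2HSV)
    mask=((hsv[...,1]<40)&(hsv[...,2]>110)).astype(np.uint8)
    n,lab,st,ce=cv2.connectedComponentsWithStats(mask)
    uv=proj(name,guess,m)[0]; i=1+np.argmin(np.linalg.norm(ce[1:]-uv,axis=1)+1e3*(st[1:,4]<300))
    c,_=cv2.minEnclosingCircle(np.argwhere(lab==i)[:,::-1].astype(np.float32)); b=st[i]
    print('uv guess',uv.round(1),'blob',ce[i].round(1),'circle',np.round(c,1),b,'->',unproj(name,[c],[h],m).round(4))
E
python3 -m inch '[[-0.011,0,0.002,-40,30,0,-1],[0,0,0,0,0,0,-1],[0,0,0,0,0,0,-1]]'
python3 -c "
from h import *
disc('wrist',[.4075,.3112,.036])
go([.4075,.3112,.0155],10)"
```

```text
clock: 26.05
tcp_pos: [0.4162, 0.264, 0.1197]
ee_rot: [-1.282, 1.085, -1.085]
force: [-0.2, -0.8, 0.2]
width: 0.085
uv guess [322.9 172.6] blob [322.4 169.6] circle [322.7 169.6] [ 268  115  109  110 9035] -> [[0.4071 0.3129 0.036 ]]
t 26.1 tcp [0.416  0.2643 0.1197] w 0.0856 F [0.3 0.2 0.1] j7 -0.05
 turn rad [-0.001 -0.007 -0.001] shift now [-47.6 104.3  -0.6] after turn [-47.7 104.2  -0.2]
```

```bash
python3 -m inch '[[0,-0.007,0,-48,30,0,-1],[0,0,0,0,20,0,-1],[0,0,0,0,0,0,-1],[0,0,0,0,0,0,-1]]'
python3 -c "
from h import *
go([.4073,.312,.0155],10)"
```

```text
clock: 26.6
tcp_pos: [0.4112, 0.3099, 0.072]
ee_rot: [-1.277, 1.084, -1.084]
force: [-0.2, -0.1, 0.6]
width: 0.0856
t 26.6 tcp [0.4112 0.3099 0.072 ] w 0.0856 F [-0.2 -0.1  0.6] j7 -0.06
 turn rad [-0.005 -0.007 -0.004] shift now [-2.5 56.5 -3.8] after turn [-2.8 56.5 -3.5]
```

```bash
python3 -m inch '[[-0.005,-0.007,-0.004,-2.5,12,-4,-1],[0,0,0,0,0,0,-1],[0,0,0,0,12,0,-1],[0,0,0,0,0,0,-1]]'
python3 -c "
from h import *
go([.4073,.312,.0155],10)"
```

```text
clock: 27.1
tcp_pos: [0.4074, 0.3115, 0.0481]
ee_rot: [-1.284, 1.08, -1.08]
force: [-0.8, -1.0, 0.2]
width: 0.0854
t 27.1 tcp [0.4074 0.3115 0.0481] w 0.0854 F [-0.8 -1.   0.2] j7 -0.03
 turn rad [-0.001 -0.001 -0.001] shift now [-0.4 32.6 -0.1] after turn [-0.5 32.6 -0. ]
```

```bash
python3 -m inch '[[0,0,0,-0.5,16,0,-1],[0,0,0,0,0,0,-1],[0,0,0,0,16,0,-1],[0,0,0,0,0,0,-1],[0,0,0,0,0,0,-0.6]]'
python3 -m inch '[[0,0,0,0,0,0,-0.3],[0,0,0,0,0,0,0.2],[0,0,0,0,0,0,0.5],[0,0,0,0,0,0,0.5],[0,0,0,0,0,0,0.5]]' 50
python3 -c "
from h import *
go([.4073,.312,.0155],10)"
```

```text
clock: 27.72
tcp_pos: [0.4074, 0.3118, 0.0134]
ee_rot: [-1.285, 1.08, -1.081]
force: [-0.4, 0.4, -0.5]
width: 0.0698
clock: 28.35
tcp_pos: [0.407, 0.3118, 0.0139]
ee_rot: [-1.285, 1.081, -1.08]
force: [0.2, 0.1, -3.3]
width: 0.0644
t 28.35 tcp [0.407  0.3118 0.0139] w 0.0644 F [ 0.2  0.1 -3.3] j7 0.02
 turn rad [-0.001 -0.001 -0.001] shift now [-0.1 -1.6  0.3] after turn [-0.1 -1.6  0.3]
```

```bash
python3 -m inch '[[0,0,0,0,-25,0,0.5],[0,0,0,0,-45,0,0.5],[0,0,0,0,-45,0,0.5],[0,0,0,25,-15,-3,0.5],[0,0,0,45,0,-5,0.5]]'
python3 -m inch '[[0,0,0,50,0,-5,0.5],[0,0,0,50,0,-5,0.5],[0,0,0,50,0,-5,0.5],[0,0,0,50,0,-5,0.5],[0,0,0,50,0,-5,0.5]]'
python3 -m inch '[[0,0,0,50,0,-5,0.5],[0,0,0,50,0,-5,0.5],[0,0,0,40,0,-5,0.5],[0,0,0,0,0,0,0.5],[0,0,0,0,0,0,0.5]]'
python3 -c "
from h import *
go([.4433,-.1813,.022],10)"
```

```text
clock: 28.98
tcp_pos: [0.4109, 0.2427, 0.1473]
ee_rot: [-1.288, 1.076, -1.076]
force: [1.1, -1.4, -1.8]
width: 0.0643
clock: 29.6
tcp_pos: [0.4309, -0.0142, 0.1479]
ee_rot: [-1.286, 1.073, -1.074]
force: [1.8, 0.5, -3.4]
width: 0.0646
clock: 30.22
tcp_pos: [0.4402, -0.1633, 0.1479]
ee_rot: [-1.282, 1.077, -1.08]
force: [-0.9, 0.0, -2.7]
width: 0.0647
t 30.23 tcp [ 0.4402 -0.1633  0.1479] w 0.0647 F [-0.9  0.  -2.7] j7 0.84
 turn rad [-0.005  0.    -0.001] shift now [ 18.4 125.9  -0.7] after turn [ 1.830e+01  1.259e+02 -1.000e-01]
```

```bash
python3 -m inch '[[-0.005,0,0,18,10,0,0.5],[0,0,0,0,0,0,0.5],[0,0,0,0,20,0,0.5],[0,0,0,0,0,0,0.5]]'
python3 -c "
from h import *
go([.4433,-.1813,.022],10); snap('wrist','w6.png')"
```

```text
clock: 30.72
tcp_pos: [0.4438, -0.1755, 0.1174]
ee_rot: [-1.287, 1.077, -1.071]
force: [0.1, 0.8, -2.3]
width: 0.0645
t 30.73 tcp [ 0.4438 -0.1755  0.1174] w 0.0645 F [ 0.1  0.8 -2.3] j7 0.93
 turn rad [ 0.001  0.007 -0.004] shift now [ 6.  95.4 -1.5] after turn [ 5.6 95.4 -1.5]
```

View pics/w6.png

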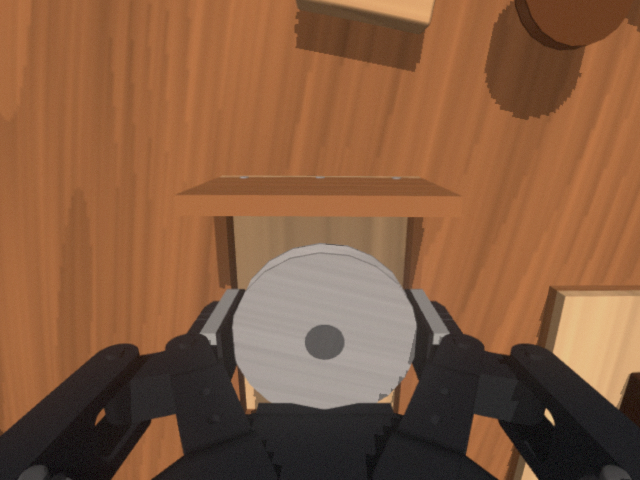

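The pulley is level over the +y column, centred between the walls and clear of the end wall.

```bash
python3 -c "
from h import *
m=bot.camera_model('wrist')
W=unproj('wrist',[[179,195],[462,196],[462,216],[178,215]],[.084]*4,m)
c=np.array([.4522,-.2320]); a=np.radians(10); M=np.array([[np.cos(a),np.sin(a)],[-np.sin(a),np.cos(a)]])
print(((W[:,:2]-c)@M.T*1000).round(1))"
python3 -m inch '[[0,0.007,-0.004,5.5,10,-1.5,0.5],[0,0,0,0,0,0,0.5],[0,0,0,0,20,0,0.5],[0,0,0,0,0,0,0.5]]'
python3 -c "
from h import *
go([.4433,-.1813,.022],10)"
```

```text
[[-66.4  99.2]
 [ 66.6  99.8]
 [ 67.7  90.2]
 [-67.9  89.6]]
clock: 31.28
tcp_pos: [0.4453, -0.1811, 0.0889]
ee_rot: [-1.285, 1.076, -1.081]
force: [-1.1, -0.3, -2.4]
width: 0.0641
t 31.27 tcp [ 0.4453 -0.1811  0.0889] w 0.0641 F [-1.1 -0.3 -2.4] j7 0.98
 turn rad [-0.003  0.001  0.001] shift now [-0.2 66.9 -2.2] after turn [-0.2 66.9 -2. ]
```

```bash
python3 -m inch '[[-0.003,0,0,-0.3,20,-2,0.5],[0,0,0,0,0,0,0.5],[0,0,0,0,20,0,0.5],[0,0,0,0,0,0,0.5]]'
python3 -c "
from h import *
go([.4433,-.1813,.022],10)"
```

```text
clock: 31.78
tcp_pos: [0.4458, -0.1825, 0.052]
ee_rot: [-1.285, 1.075, -1.083]
force: [-0.1, 1.0, -3.4]
width: 0.0644
t 31.77 tcp [ 0.4458 -0.1825  0.052 ] w 0.0644 F [-0.1  1.  -3.4] j7 1.04
 turn rad [-0.004  0.     0.002] shift now [-1.6 30.  -2.4] after turn [-1.6 30.  -2.2]
```

```bash
python3 -m inch '[[-0.004,0,0.002,-2,8,-2.5,0.5],[0,0,0,0,0,0,0.5],[0,0,0,0,10,0,0.5],[0,0,0,0,0,0,0.5]]'
python3 -c "
from h import *
go([.4433,-.1813,.022],10)"
```

```text
clock: 32.28
tcp_pos: [0.4445, -0.1813, 0.0353]
ee_rot: [-1.285, 1.076, -1.082]
force: [0.2, 0.4, -2.9]
width: 0.0642
t 32.27 tcp [ 0.4445 -0.1813  0.0353] w 0.0642 F [ 0.2  0.4 -2.9] j7 1.07
 turn rad [-0.003  0.     0.001] shift now [-0.2 13.3 -1.2] after turn [-0.2 13.3 -1.1]
```

```bash
python3 -m inch '[[-0.003,0,0,0,7,-1,0.5],[0,0,0,0,0,0,0.5],[0,0,0,0,3,0,0.5],[0,0,0,0,1.5,0,0.5],[0,0,0,0,0,0,0.5]]'
python3 -c "
from h import *
go([.4433,-.1813,.022],10)"
```

```text
clock: 32.9
tcp_pos: [0.4434, -0.1816, 0.0229]
ee_rot: [-1.288, 1.079, -1.081]
force: [0.0, -0.8, -2.9]
width: 0.0644
t 32.9 tcp [ 0.4434 -0.1816  0.0229] w 0.0644 F [ 0.  -0.8 -2.9] j7 1.09
 turn rad [0.    0.    0.001] shift now [-0.4  0.9 -0.1] after turn [-0.4  0.9 -0.1]
```

```bash
python3 -m inch '[[0,0,0,0,1.2,0,0.5],[0,0,0,0,0.8,0,0.5],[0,0,0,0,0,0,0.5]]'
python3 -m inch '[[0,0,0,0,0,0,-0.7],[0,0,0,0,0,0,-0.7],[0,0,0,0,0,0,-0.7],[0,0,0,0,-20,0,-0.7],[0,0,0,0,-30,0,-0.7]]'
python3 -m inch '[[0,0,0,0,-45,0,-1],[0,0,0,-20,-25,4,-1],[0,0,0,-50,0,10,-1],[0,0,0,-50,0,10,-1],[0,0,0,-50,0,10,-1]]'
python3 -m inch '[[0,0,0,-50,0,10,-1],[0,0,0,-50,0,10,-1],[0,0,0,-40,0,8,-1],[0,0,0,0,0,0,-1],[0,0,0,0,0,0,-1]]'
python3 -c "
from h import *
disc('wrist',[.4482,.198,.036])
go([.4482,.198,.0229],10); snap('wrist','w7.png')"
```

```text
clock: 33.28
tcp_pos: [0.4437, -0.1819, 0.022]
ee_rot: [-1.286, 1.078, -1.081]
force: [0.2, 0.0, -2.9]
width: 0.0643
clock: 33.9
tcp_pos: [0.4429, -0.1818, 0.0717]
ee_rot: [-1.288, 1.081, -1.08]
force: [1.5, 0.6, 0.7]
width: 0.0725
clock: 34.52
tcp_pos: [0.4494, -0.0085, 0.1463]
ee_rot: [-1.281, 1.082, -1.091]
force: [0.5, -0.4, 0.1]
width: 0.0853
clock: 35.15
tcp_pos: [0.4533, 0.1429, 0.1462]
ee_rot: [-1.283, 1.076, -1.086]
force: [0.1, -0.1, -0.3]
width: 0.0854
uv guess [329.9 157. ] blob [328.8 152.3] circle [329.  152.3] [ 284  107   90   92 6108] -> [[0.4471 0.2009 0.036 ]]
t 35.2 tcp [0.4534 0.143  0.1462] w 0.0853 F [ 0.2  0.4 -0. ] j7 0.19
 turn rad [-0.006 -0.003  0.002] shift now [-55.3 123.2   3.6] after turn [-55.  123.3   4.5]
```

View pics/w7.png

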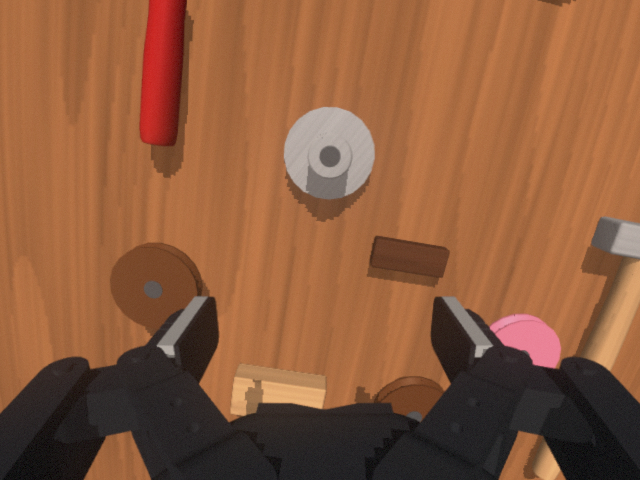

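The B hub bore at (330,156) matches the prediction of (329.9,157). One viewing remains, which I'll save.

```bash
python3 -m inch '[[-0.006,-0.003,0.002,-50,20,4.5,-1],[0,0,0,-3,40,0,-1],[0,0,0,0,0,0,-1],[0,0,0,0,0,0,-1]]'
python3 -c "
from h import *
go([.4482,.1985,.0225],10)"
```

```text
clock: 35.75
tcp_pos: [0.4516, 0.1925, 0.0871]
ee_rot: [-1.279, 1.085, -1.088]
force: [0.7, 0.4, 1.1]
width: 0.0854
t 35.75 tcp [0.4516 0.1925 0.0871] w 0.0854 F [0.7 0.4 1.1] j7 0.2
 turn rad [-0.003 -0.01  -0.001] shift now [-6.4 64.6 -2.5] after turn [-6.5 64.6 -2.3]
```

```bash
python3 -m inch '[[-0.003,-0.01,0,-6.5,20,-2.5,-1],[0,0,0,0,0,0,-1],[0,0,0,0,20,0,-1],[0,0,0,0,0,0,-1]]'
python3 -c "
from h import *
go([.4482,.1985,.0225],10)"
```

```text
clock: 36.25
tcp_pos: [0.4521, 0.1967, 0.0525]
ee_rot: [-1.276, 1.08, -1.084]
force: [0.3, 0.5, -0.2]
width: 0.0852
t 36.25 tcp [0.4521 0.1967 0.0525] w 0.0852 F [ 0.3  0.5 -0.2] j7 0.25
 turn rad [-0.008 -0.005 -0.004] shift now [-2.3 30.  -3.8] after turn [-2.4 30.  -3.6]
```

```bash
python3 -m inch '[[-0.008,-0.005,-0.004,-2.5,10,-4.5,-1],[0,0,0,0,0,0,-1],[0,0,0,0,8,0,-1],[0,0,0,0,0,0,-1]]'
python3 -c "
from h import *
go([.4482,.1985,.0225],10)"
```

```text
clock: 36.75
tcp_pos: [0.4486, 0.1987, 0.036]
ee_rot: [-1.284, 1.079, -1.08]
force: [0.3, -0.2, 0.3]
width: 0.0858
t 36.75 tcp [0.4486 0.1987 0.036 ] w 0.0858 F [ 0.3 -0.2  0.3] j7 0.27
 turn rad [-0.002 -0.001 -0.001] shift now [ 0.2 13.5 -0.5] after turn [ 0.2 13.5 -0.5]
```

```bash
python3 -m inch '[[0,0,0,0,13.5,-0.5,-1],[0,0,0,0,0,0,-1],[0,0,0,0,0,0,0],[0,0,0,0,0,0,1],[0,0,0,0,0,0,1]]' 60
python3 -m inch '[[0,0,0,0,0,0,1],[0,0,0,0,0,0,1],[0,0,0,0,0,0,1]]'
python3 -c "
from h import *
go([.4482,.1985,.0225],10)"
python3 -m inch '[[0,0,0,0,-25,0,1],[0,0,0,0,-45,0,1],[0,0,0,0,-50,0,1],[0,0,0,25,-5,-5,1],[0,0,0,45,0,-9,1]]'
python3 -m inch '[[0,0,0,50,0,-10,1],[0,0,0,50,0,-10,1],[0,0,0,50,0,-10,1],[0,0,0,50,0,-10,1],[0,0,0,30,0,-6,1]]'
python3 -m inch '[[0,0,0,0,0,0,1],[0,0,0,0,0,0,1]]'
python3 -c "
from h import *
go([.4435,-.1818,.0665],10)"
```

```text
clock: 37.38
tcp_pos: [0.4483, 0.1985, 0.0215]
ee_rot: [-1.284, 1.079, -1.081]
force: [0.2, -0.1, 1.3]
width: 0.0322
clock: 37.75
tcp_pos: [0.4482, 0.1985, 0.0219]
ee_rot: [-1.284, 1.079, -1.08]
force: [0.1, 0.5, -1.2]
width: 0.0282
t 37.75 tcp [0.4482 0.1985 0.0219] w 0.0282 F [ 0.1  0.5 -1.2] j7 0.29
 turn rad [-0.002 -0.001 -0.001] shift now [-0.  -0.6  0. ] after turn [-0.  -0.6  0. ]
clock: 38.38
tcp_pos: [0.445, 0.1276, 0.1485]
ee_rot: [-1.29, 1.075, -1.076]
force: [0.7, -0.8, -2.8]
width: 0.0281
clock: 39.0
tcp_pos: [0.4346, -0.1179, 0.1449]
ee_rot: [-1.294, 1.08, -1.075]
force: [1.7, 0.5, -3.1]
width: 0.0283
clock: 39.25
tcp_pos: [0.4319, -0.121, 0.1435]
ee_rot: [-1.293, 1.087, -1.078]
force: [-0.4, 0.4, -2.9]
width: 0.0279
t 39.25 tcp [ 0.4319 -0.121   0.1435] w 0.0279 F [-0.4  0.4 -2.9] j7 0.75
 turn rad [ 0.009 -0.002  0.001] shift now [61.8 77.   1.7] after turn [61.9 77.   0.9]
```

```bash
python3 -m inch '[[0.009,-0.002,0,40,0,1,1],[0,0,0,20,0,1,1],[0,0,0,0,0,0,1],[0,0,0,0,0,0,1]]'
python3 -c "
from h import *
go([.4435,-.1818,.0659],10)"
```

```text
clock: 39.75
tcp_pos: [0.4436, -0.1755, 0.1413]
ee_rot: [-1.29, 1.077, -1.07]
force: [0.4, -0.3, -3.0]
width: 0.0279
t 39.75 tcp [ 0.4436 -0.1755  0.1413] w 0.0279 F [ 0.4 -0.3 -3. ] j7 0.9
 turn rad [ 0.003  0.008 -0.003] shift now [ 6.4 75.4 -1. ] after turn [ 6.2 75.4 -1.2]
```

```bash
python3 -m inch '[[0.003,0.008,-0.003,6.5,10,-1.5,1],[0,0,0,0,0,0,1],[0,0,0,0,20,0,1],[0,0,0,0,0,0,1]]'
python3 -c "
from h import *
go([.4435,-.1818,.0659],10)"
```

```text
clock: 40.25
tcp_pos: [0.443, -0.1795, 0.1096]
ee_rot: [-1.287, 1.079, -1.076]
force: [-0.9, -0.2, -3.3]
width: 0.028
t 40.25 tcp [ 0.443  -0.1795  0.1096] w 0.028 F [-0.9 -0.2 -3.3] j7 0.96
 turn rad [ 0.001  0.003 -0.002] shift now [ 2.5 43.7  0.1] after turn [ 2.4 43.7  0.1]
```

```bash
python3 -m inch '[[0,0.003,-0.002,2.5,10,0,1],[0,0,0,0,0,0,1],[0,0,0,0,18,0,1],[0,0,0,0,0,0,1]]'
python3 -c "
from h import *
go([.4435,-.1818,.0659],10)"
```

```text
clock: 40.75
tcp_pos: [0.4446, -0.1823, 0.0822]
ee_rot: [-1.287, 1.078, -1.081]
force: [0.2, -0.0, -2.6]
width: 0.0282
t 40.75 tcp [ 0.4446 -0.1823  0.0822] w 0.0282 F [ 0.2 -0.  -2.6] j7 1.01
 turn rad [-0.001  0.     0.001] shift now [-0.7 16.3 -1. ] after turn [-0.7 16.3 -1. ]
```

```bash
python3 -m inch '[[0,0,0,-0.7,9,-1,1],[0,0,0,0,0,0,1],[0,0,0,0,5,0,1],[0,0,0,0,1.5,0,1],[0,0,0,0,0,0,1]]'
python3 -c "
from h import *
go([.4435,-.1818,.0659],10)"
```

```text
clock: 41.38
tcp_pos: [0.4445, -0.1823, 0.0673]
ee_rot: [-1.285, 1.076, -1.083]
force: [-0.6, -0.5, -3.6]
width: 0.0279
t 41.38 tcp [ 0.4445 -0.1823  0.0673] w 0.0279 F [-0.6 -0.5 -3.6] j7 1.03
 turn rad [-0.003  0.     0.002] shift now [-0.6  1.3 -0.9] after turn [-0.6  1.4 -0.9]
```

```bash
python3 -m inch '[[0,0,0,-0.6,1.5,-0.9,1],[0,0,0,0,0.8,0,1],[0,0,0,0,0,0,1]]'
python3 -m inch '[[0,0,0,0,0,0,0.1],[0,0,0,0,0,0,0.1],[0,0,0,0,0,0,0.1],[0,0,0,0,-25,0,0.1],[0,0,0,0,-45,0,0]]'
python3 -m inch '[[0,0,0,0,-45,0,-1],[0,0,0,-20,-10,0,-1],[0,0,0,-50,0,0,-1],[0,0,0,-50,0,0,-1],[0,0,0,-50,0,0,-1]]'
python3 -m inch '[[0,0,0,-50,0,20,-1],[0,0,0,-50,0,50,-1],[0,0,0,0,0,50,-1],[0,0,0,0,0,40,-1],[0,0,0,0,0,0,-1]]'
python3 -c "
from h import *
go([.45,-.2,.2],10)
t=bot.snapshot('top');s=bot.snapshot('scene');cv2.imwrite('pics/t8.png',t);cv2.imwrite('pics/s8.png',s)
f=lambda i,b,w,h:cv2.resize(i[b[1]:b[3],b[0]:b[2]],(w,h),interpolation=cv2.INTER_CUBIC)
a=f(t,(345,110,485,320),400,600);b=f(s,(110,200,310,400),400,400)
cv2.imwrite('pics/m8.png',np.hstack([a,np.vstack([b,cv2.resize(s,(266,200))[:, :, :] if 0 else cv2.copyMakeBorder(cv2.resize(s,(266,200)),0,0,0,134,0)])]))"
```

```text
clock: 41.75
tcp_pos: [0.4438, -0.1821, 0.0659]
ee_rot: [-1.284, 1.076, -1.083]
force: [-0.4, 0.5, -2.9]
width: 0.0278
clock: 42.38
tcp_pos: [0.4421, -0.1817, 0.1354]
ee_rot: [-1.287, 1.079, -1.081]
force: [1.3, -0.1, -0.2]
width: 0.0428
clock: 43.0
tcp_pos: [0.4149, -0.0146, 0.1949]
ee_rot: [-1.28, 1.079, -1.093]
force: [0.3, 0.6, -1.1]
width: 0.0852
clock: 43.62
tcp_pos: [0.5531, 0.1145, 0.195]
ee_rot: [-1.281, 1.073, -1.081]
force: [-1.7, 0.0, -1.1]
width: 0.0859
t 43.62 tcp [0.5531 0.1145 0.195 ] w 0.0859 F [-1.7  0.  -1.1] j7 0.29
 turn rad [-0.008  0.002 -0.001] shift now [ 291.5   -6.4 -156.7] after turn [ 291.8   -5.  -156.1]
```

View pics/m8.png

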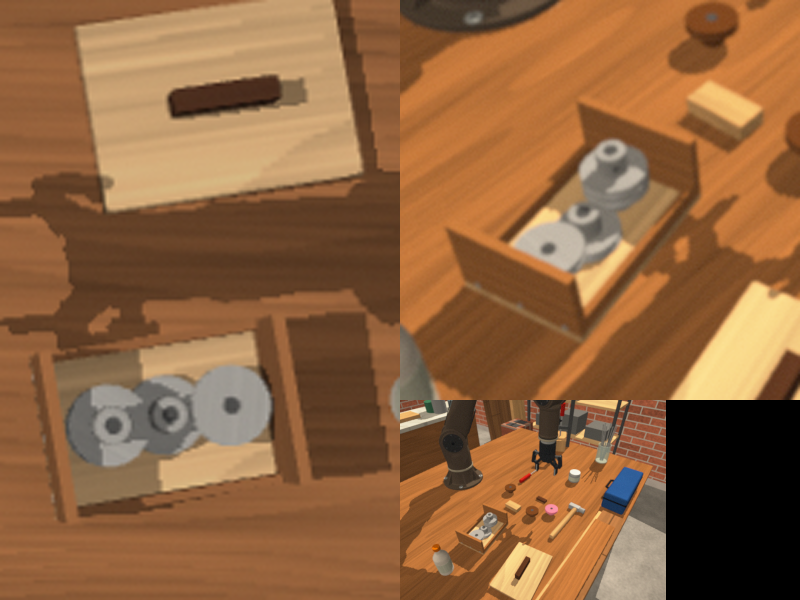

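All four pulleys are stacked correctly: hub down, hub up, hub down along the row, with a hub up on the +y one. The lid has been knocked about 38 mm in +x: its corners are now at top pixels (371.6,119), (382,184) and (472,171). I'll re-measure it.

```bash
cat >> h.py <<'E'
def handle(name,guess,z,hw=60):
    """centre and yaw (deg, of lid x) of the dark handle near a guessed point on its top"""
    m=bot.camera_model(name); im=bot.snapshot(name); u,v=proj(name,guess,m)[0].astype(int)
    x0,y0=max(u-hw,0),max(v-hw,0); hsv=cv2.cvtColor(im[y0:v+hw,x0:u+hw],cv2.COLOR_BGR2HSV)
    mask=(hsv[...,2]<90).astype(np.uint8); n,lab,st,ce=cv2.connectedComponentsWithStats(mask)
    i=1+np.argmin(np.linalg.norm(ce[1:]+[x0,y0]-[u,v],axis=1)+1e3*(st[1:,4]<60))
    bx=cv2.boxPoints(cv2.minAreaRect(np.argwhere(lab==i)[:,::-1].astype(np.float32)))+[x0,y0]
    W=unproj(name,bx,[z]*4,m); e=[W[1]-W[0],W[2]-W[1]]; e.sort(key=lambda d:np.linalg.norm(d))
    a=np.degrees(np.arctan2(e[1][1],e[1][0]))%180-90
    print('px',bx.round(1).tolist(),'size',[np.linalg.norm(d).round(4) for d in e],'centre',W.mean(0).round(4),'yaw',a.round(2)); return W.mean(0)
E
python3 -c "
from h import *
c=lambda p:np.array(p,float)/2.857+[345,110]
a,d,b=c([76,26]),c([106,212]),c([362,175]); L=unproj('top',[a,a+b-d,b,d],[.02]*4)
print(L.round(4),L.mean(0).round(4),np.linalg.norm(L-np.roll(L,1,0),axis=1).round(4))
for i,j in ((3,0),(2,3)): q=L[j]-L[i]; print(np.degrees(np.arctan2(q[1],q[0])).round(2))
H=handle('top',[*L.mean(0)[:2],.048],.048,40)
go([*H[:2],.12],10)"
```

```text
[[ 0.7733 -0.1576  0.02  ]
 [ 0.8121 -0.3751  0.02  ]
 [ 0.6538 -0.3995  0.02  ]
 [ 0.6175 -0.1837  0.02  ]] [ 0.7142 -0.279   0.02  ] [0.1579 0.2209 0.1601 0.2189]
9.52
99.55
px [[403.4, 141.1], [441.6, 136.1], [442.9, 145.8], [404.6, 150.8]] size [np.float64(0.0233), np.float64(0.0919)] centre [ 0.712 -0.276  0.048] yaw 9.1
t 43.77 tcp [0.5499 0.1132 0.1952] w 0.0853 F [-1.  -0.9  0.1] j7 0.29
 turn rad [-0.006  0.    -0.002] shift now [411.6  74.9  91.5] after turn [411.5  75.2  92. ]
```

```bash
python3 -m inch '[[-0.006,0,-0.002,40,0,12,-1],[0,0,0,50,0,13,-1],[0,0,0,50,0,13,-1],[0,0,0,50,0,13,-1],[0,0,0,50,0,13,-1]]'
python3 -m inch '[[0,0,0,50,5,13,-1],[0,0,0,50,10,13,-1],[0,0,0,50,10,7,-1],[0,0,0,0,0,0,-1],[0,0,0,0,0,0,-1]]'
python3 -c "
from h import *
H=handle('wrist',[.714,-.277,.048],.048,110)
go([.714,-.277,.036],9.5)"
```

```text
clock: 44.4
tcp_pos: [0.652, -0.1113, 0.1953]
ee_rot: [-1.287, 1.078, -1.067]
force: [1.4, 0.3, -0.3]
width: 0.0856
clock: 45.02
tcp_pos: [0.7082, -0.2616, 0.1707]
ee_rot: [-1.283, 1.084, -1.073]
force: [-0.2, 1.0, 0.8]
width: 0.0854
px [[325.0, 293.0], [326.1, 269.7], [333.0, 270.0], [331.9, 293.3]] size [np.float64(0.0052), np.float64(0.0191)] centre [ 0.7182 -0.2978  0.048 ] yaw 7.6
t 45.08 tcp [ 0.7078 -0.262   0.1709] w 0.0855 F [-0.2 -0.7 -0.7] j7 0.84
 turn rad [ 0.002  0.009 -0.006] shift now [ 16.7 134.8   3.7] after turn [ 15.8 134.9   3.6]
```

```bash
sed -i 's/hsv\[...,2\]<90/hsv[...,2]<T/; s/def handle(name,guess,z,hw=60)/def handle(name,guess,z,hw=60,T=90)/' h.py
python3 -c "
from h import *
im=bot.snapshot('wrist'); m=bot.camera_model('wrist'); u,v=proj('wrist',[.714,-.277,.048],m)[0].astype(int); print(u,v)
print(cv2.cvtColor(im,cv2.COLOR_BGR2HSV)[v-60:v+50:10,u-30:u+31:6,2])
for T in (70,100,120): handle('wrist',[.714,-.277,.048],.048,110,T)"
```

```text
328 255
[[212 192 198 198  83  83  84  83 137 205 200]
 [212 193 198 203  92  96  93  97  92 201 200]
 [211 192 197 197  95  91  97  97  98 199 198]
 [210 193 196 197  89  93  91  95  94 199 198]
 [210 195 199 198  93  90  96  93 101 201 197]
 [213 195 197 199  91  88  88  94 115 200 197]
 [214 196 195 194  91  91  92  92 130 201 197]
 [210 195 196 197  92  92  89  91 137 196 199]
 [212 193 196 193  90  90  91  92 149 197 196]
 [208 196 197 194  91  93  93  89 171 197 198]
 [213 196 197 192  92  90  89  94 196 197 200]]
px [[431.0, 297.0], [437.0, 297.0], [437.0, 355.0], [431.0, 355.0]] size [np.float64(0.0047), np.float64(0.0522)] centre [ 0.8076 -0.3215  0.048 ] yaw 15.43
px [[319.0, 193.0], [345.0, 193.0], [345.0, 311.0], [319.0, 311.0]] size [np.float64(0.0185), np.float64(0.0925)] centre [ 0.717  -0.2757  0.048 ] yaw 11.05
px [[318.0, 193.0], [345.0, 193.0], [345.0, 311.0], [318.0, 311.0]] size [np.float64(0.0192), np.float64(0.0925)] centre [ 0.717  -0.2754  0.048 ] yaw 11.08
```

```bash
python3 -m inch '[[0.002,0.008,-0.005,16,30,6,-1],[0,0,0,0,30,0,-1],[0,0,0,0,0,0,-1],[0,0,0,0,0,0,-1]]'
python3 -c "
from h import *
handle('wrist',[.716,-.276,.048],.048,130,120)
go([.717,-.2767,.036],9.7)"
```

```text
clock: 45.78
tcp_pos: [0.7201, -0.2715, 0.1129]
ee_rot: [-1.282, 1.077, -1.081]
force: [-0.5, 0.4, 0.1]
width: 0.0853
px [[299.0, 186.0], [334.0, 186.0], [334.0, 348.0], [299.0, 348.0]] size [np.float64(0.0191), np.float64(0.1014)] centre [ 0.7174 -0.28    0.048 ] yaw 10.46
t 45.83 tcp [ 0.7201 -0.2712  0.1128] w 0.0856 F [ 0.8 -0.1 -0.6] j7 0.87
 turn rad [-0.005  0.005 -0.001] shift now [ 5.  76.7 -4.4] after turn [ 4.9 76.8 -4. ]
```

```bash
python3 -c "
from h import *
q=unproj('wrist',[[316.5,186]],[.048])[0]; a=np.radians(9.7); print(q, q+.045*np.array([np.sin(a),-np.cos(a),0]))"
python3 -m inch '[[-0.005,0.005,0,5,25,-4.5,-1],[0,0,0,0,0,0,-1],[0,0,0,0,25,0,-1],[0,0,0,0,0,0,-1]]'
python3 -c "
from h import *
go([.717,-.2767,.036],9.7)"
```

```text
[ 0.70884209 -0.22974338  0.048     ] [ 0.71642411 -0.27410004  0.048     ]
clock: 46.32
tcp_pos: [0.7177, -0.2773, 0.0641]
ee_rot: [-1.282, 1.081, -1.085]
force: [0.4, -0.2, 0.3]
width: 0.0854
t 46.33 tcp [ 0.7177 -0.2773  0.0641] w 0.0854 F [ 0.4 -0.2  0.3] j7 0.89
 turn rad [-0.003  0.    -0.   ] shift now [-0.7 28.1 -0.7] after turn [-0.7 28.1 -0.6]
```

```bash
python3 -m inch '[[-0.003,0,0,-1.3,14,-0.6,-1],[0,0,0,0,0,0,-1],[0,0,0,0,14,0,-1],[0,0,0,0,0,0,-1]]'
python3 -m inch '[[0,0,0,0,0,0,0.3],[0,0,0,0,0,0,1],[0,0,0,0,0,0,1],[0,0,0,0,0,0,1],[0,0,0,0,0,0,1]]' 60
python3 -m inch '[[0,0,0,0,0,0,1],[0,0,0,0,0,0,1]]'
python3 -c "
from h import *
go([.717,-.276,.035],9.7)"
```

```text
clock: 46.82
tcp_pos: [0.7183, -0.2767, 0.0372]
ee_rot: [-1.284, 1.08, -1.086]
force: [0.3, 1.3, -0.7]
width: 0.0854
clock: 47.45
tcp_pos: [0.7186, -0.2772, 0.0383]
ee_rot: [-1.284, 1.079, -1.087]
force: [0.6, -0.6, -3.0]
width: 0.0186
clock: 47.7
tcp_pos: [0.7186, -0.2772, 0.0383]
ee_rot: [-1.284, 1.079, -1.087]
force: [0.7, -0.2, 1.5]
width: 0.0185
t 47.7 tcp [ 0.7186 -0.2772  0.0383] w 0.0185 F [ 0.7 -0.2  1.5] j7 0.9
 turn rad [-0.004  0.001  0.003] shift now [-1.5  3.3 -1.4] after turn [-1.4  3.3 -1.4]
```

```bash
python3 -m inch '[[0,0,0,0,-15,0,1],[0,0,0,0,-35,0,1],[0,0,0,0,-45,0,1],[0,0,0,0,-45,0,1],[0,0,0,0,-20,0,1]]'
python3 -m inch '[[0,0,0,-15,0,-40,1],[0,0,0,-18,0,-50,1],[0,0,0,-18,0,-50,1],[0,0,0,-18,0,-50,1],[0,0,0,-12,0,-35,1]]'
python3 -m inch '[[0,0,0,0,0,0,1],[0,0,0,0,0,0,1]]'
python3 -c "
from h import *
go([.4515,-.2303,.1123],10)"
```

```text
clock: 48.32
tcp_pos: [0.7154, -0.2753, 0.201]
ee_rot: [-1.286, 1.088, -1.081]
force: [0.6, -1.3, -6.6]
width: 0.0184
clock: 48.95
tcp_pos: [0.4746, -0.2329, 0.2051]
ee_rot: [-1.284, 1.082, -1.083]
force: [-0.1, -0.5, -4.0]
width: 0.0187
clock: 49.2
tcp_pos: [0.4718, -0.2324, 0.2064]
ee_rot: [-1.28, 1.085, -1.083]
force: [0.1, 0.6, -4.9]
width: 0.0186
t 49.2 tcp [ 0.4718 -0.2324  0.2064] w 0.0186 F [ 0.1  0.6 -4.9] j7 0.9
 turn rad [-0.003 -0.006 -0.003] shift now [ -5.1  94.1 -20. ] after turn [ -5.6  94.1 -19.7]
```

```bash
python3 -m inch '[[-0.003,-0.006,-0.003,-5.5,10,-19.5,1],[0,0,0,0,0,0,1],[0,0,0,0,30,0,1],[0,0,0,0,0,0,1],[0,0,0,0,0,0,1]]'
python3 -c "
from h import *
go([.4515,-.2303,.1123],10)"
```

```text
clock: 49.82
tcp_pos: [0.4571, -0.2321, 0.1683]
ee_rot: [-1.287, 1.074, -1.083]
force: [0.2, -0.4, -4.4]
width: 0.0184
t 49.83 tcp [ 0.4571 -0.2321  0.1683] w 0.0184 F [ 0.2 -0.4 -4.4] j7 0.95
 turn rad [-0.004  0.001  0.004] shift now [-3.  55.9 -5.4] after turn [-2.8 56.  -5.2]
```

```bash
python3 -m inch '[[-0.004,0.001,0.004,-3,15,-5.5,1],[0,0,0,0,0,0,1],[0,0,0,0,10,0,1],[0,0,0,0,0,0,1],[0,0,0,0,0,0,1]]'
python3 -c "
from h import *
go([.4515,-.2303,.1123],10)"
```

```text
clock: 50.45
tcp_pos: [0.4522, -0.2305, 0.1431]
ee_rot: [-1.286, 1.078, -1.081]
force: [-0.1, 0.7, -5.5]
width: 0.0186
t 50.45 tcp [ 0.4522 -0.2305  0.1431] w 0.0186 F [-0.1  0.7 -5.5] j7 0.99
 turn rad [-0.002  0.001  0.001] shift now [-0.4 30.8 -0.7] after turn [-0.4 30.8 -0.7]
```

```bash
cat >> h.py <<'E'
def lid(z,guess):
    im=bot.snapshot('top'); hsv=cv2.cvtColor(im,cv2.COLOR_BGR2HSV)
    u,v=proj('top',guess)[0].astype(int); x0,y0=u-75,v-65
    h=hsv[y0:v+65,x0:u+75]; mask=((h[...,1]<140)&(h[...,1]>70)&(h[...,2]>120)&(h[...,0]>10)).astype(np.uint8)
    n,lab,st,ce=cv2.connectedComponentsWithStats(cv2.morphologyEx(mask,cv2.MORPH_OPEN,np.ones((3,3),np.uint8)))
    pts=np.vstack([np.argwhere(lab==i)[:,::-1] for i in range(1,n) if st[i,4]>400]).astype(np.float32)
    bx=cv2.boxPoints(cv2.minAreaRect(pts))+[x0,y0]; W=unproj('top',bx,[z]*4)
    print('areas',st[1:,4][st[1:,4]>400],'px',bx.round(1).tolist(),'sides',np.linalg.norm(W-np.roll(W,1,0),axis=1).round(4),'centre',W.mean(0).round(4))
    for k in (0,1): q=W[k+1]-W[k]; print(' dir',(np.degrees(np.arctan2(q[1],q[0]))%180).round(2))
E
python3 -m inch '[[-0.002,0,0.001,-0.4,12,-0.7,1],[0,0,0,0,0,0,1],[0,0,0,0,0,0,1]]'
python3 -c "
from h import *
p=bot.read_state()['tcp_pos']; z=p[2]-.0383+.020
lid(z,[.4497,-.2318,z])
go([.4515,-.2303,.1123],10)
im=cv2.imread('pics/a_top.png'); bot.snapshot=lambda n:im
lid(.094,[.4497,-.2318,.094])"
```

```text
clock: 50.82
tcp_pos: [0.4516, -0.2303, 0.1303]
ee_rot: [-1.287, 1.079, -1.079]
force: [1.2, -0.3, -4.9]
width: 0.0186
areas [2854] px [[352.6, 227.2], [437.9, 213.5], [449.4, 284.9], [364.1, 298.6]] sides [0.1578 0.1921 0.1595 0.1914] centre [ 0.4479 -0.2155  0.112 ]
 dir 100.16
 dir 9.72
t 50.88 tcp [ 0.4515 -0.2302  0.1302] w 0.0183 F [ 0.8 -0.2 -5.4] j7 1.0
 turn rad [ 0.001  0.001 -0.   ] shift now [ 0.1 17.9  0. ] after turn [ 0.1 17.9 -0. ]
areas [6569] px [[352.1, 228.3], [449.6, 212.4], [461.2, 283.3], [363.7, 299.2]] sides [0.1589 0.223  0.1609 0.2222] centre [ 0.4489 -0.2314  0.094 ]
 dir 100.26
 dir 9.8
```

```bash
python3 -m inch '[[0,0,0,0.3,6,-0.8,1],[0,0,0,0,0,0,1],[0,0,0,0,5,0,1],[0,0,0,0,0,0,1]]'
python3 -c "
from h import *
go([.4510,-.2303,.1123],10)"
```

```text
clock: 51.38
tcp_pos: [0.4508, -0.2307, 0.1187]
ee_rot: [-1.287, 1.079, -1.079]
force: [0.3, -0.4, -6.0]
width: 0.0185
t 51.38 tcp [ 0.4508 -0.2307  0.1187] w 0.0185 F [ 0.3 -0.4 -6. ] j7 1.02
 turn rad [0.    0.001 0.   ] shift now [-0.3  6.4  0.2] after turn [-0.3  6.4  0.2]
```

The lip is below the wall tops with no contact force, so I'll take it down home.

```bash
python3 -m inch '[[0,0,0,0,4,0,1],[0,0,0,0,1.5,0,1],[0,0,0,0,1,0,1],[0,0,0,0,0.8,0,1],[0,0,0,0,0,0,1]]'
python3 -c "
from h import *
go([.4510,-.2303,.1123],10)"
```

```text
clock: 52.0
tcp_pos: [0.4511, -0.2308, 0.1123]
ee_rot: [-1.285, 1.079, -1.079]
force: [-0.1, -0.9, -4.6]
width: 0.0189
t 52.0 tcp [ 0.4511 -0.2308  0.1123] w 0.0189 F [-0.1 -0.9 -4.6] j7 1.03
 turn rad [-0.001  0.001 -0.001] shift now [-0.5  0.   0. ] after turn [-0.5  0.   0. ]
```

```bash
python3 -m inch '[[0,0,0,0,1,0,1],[0,0,0,0,0.8,0,1],[0,0,0,0,0.8,0,1],[0,0,0,0,0,0,1]]'
python3 -m inch '[[0,0,0,0,0,0,0.3],[0,0,0,0,0,0,0],[0,0,0,0,0,0,-1],[0,0,0,0,0,0,-1],[0,0,0,0,-20,0,-1]]'
python3 -m inch '[[0,0,0,0,-45,0,-1],[0,0,0,0,-45,0,-1],[0,0,0,-40,0,0,-1],[0,0,0,-50,0,10,-1],[0,0,0,-50,0,10,-1]]'
python3 -m inch '[[0,0,0,-50,0,10,-1],[0,0,0,-50,0,30,-1],[0,0,0,-40,0,50,-1],[0,0,0,0,0,0,-1],[0,0,0,0,0,0,-1]]'
python3 -c "
from h import *
lid(.094,[.4497,-.2318,.094]); go([.5,.1,.2],10)
t=bot.snapshot('top'); d=cv2.absdiff(t,cv2.imread('pics/t8.png')).max(2)
ref=cv2.imread('pics/a_top.png'); cv2.imwrite('pics/t9.png',t); cv2.imwrite('pics/s9.png',bot.snapshot('scene'))
for n,b in dict(glue=(480,230,525,265),offcut=(298,240,322,280),shim=(242,207,260,238),hammer=(222,120,262,162),screwdriver=(180,298,228,315),tin=(104,180,142,216)).items():
    print(n,(cv2.absdiff(t,ref).max(2)[b[1]:b[3],b[0]:b[2]]>50).mean().round(3))
"
```

```text
clock: 52.5
tcp_pos: [0.4513, -0.231, 0.1122]
ee_rot: [-1.282, 1.078, -1.079]
force: [-0.2, 0.6, -3.5]
width: 0.0184
clock: 53.12
tcp_pos: [0.4516, -0.2313, 0.132]
ee_rot: [-1.283, 1.078, -1.08]
force: [-0.8, 0.2, -0.0]
width: 0.0854
clock: 53.75
tcp_pos: [0.4476, -0.0916, 0.2267]
ee_rot: [-1.278, 1.081, -1.09]
force: [0.6, 0.5, -0.1]
width: 0.0854
clock: 54.38
tcp_pos: [0.5128, 0.0695, 0.2275]
ee_rot: [-1.279, 1.076, -1.084]
force: [-1.4, -0.8, -0.0]
width: 0.0854
areas [ 568 5396] px [[352.3, 227.8], [450.1, 212.4], [461.3, 283.3], [363.5, 298.7]] sides [0.1587 0.2234 0.1607 0.2225] centre [ 0.4494 -0.2318  0.094 ]
 dir 99.96
 dir 9.5
t 54.42 tcp [0.5129 0.0699 0.2275] w 0.0854 F [-0.6  0.3 -0.3] j7 0.25
 turn rad [-0.009 -0.001 -0.002] shift now [-31.8  27.5  -7.7] after turn [-31.9  27.5  -7.4]
glue 0.192
offcut 0.056
shim 0.177
hammer 0.0
screwdriver 0.254
tin 0.0
```

The lid is back at its original image pose to within about 0.5 px. I'll check whether the differences around the glue, shim and screwdriver are only shadow.

```bash
python3 -c "
from h import *
python=0
a=cv2.imread('pics/a_top.png'); 
def see(tag,ims):
  for n,b in dict(glue=(480,230,522,266),shim=(240,205,258,240),screwdriver=(178,298,228,316),offcut=(298,240,322,280)).items():
    tpl=cv2.cvtColor(a[b[1]:b[3],b[0]:b[2]],cv2.COLOR_BGR2GRAY)
    g=cv2.cvtColor(ims[b[1]-12:b[3]+12,b[0]-12:b[2]+12],cv2.COLOR_BGR2GRAY)
    r=cv2.matchTemplate(g,tpl,cv2.TM_CCOEFF_NORMED); _,m,_,l=cv2.minMaxLoc(r); print(tag,n,round(m,2),np.array(l)-12)
see('t9',cv2.imread('pics/t9.png')); see('t8',cv2.imread('pics/t8.png'))
s=cv2.imread('pics/a_scene.png'); e=cv2.imread('pics/s9.png')
for n,b in dict(glue=(78,345,132,420),shim=(326,228,356,250),screwdriver=(284,172,322,200),offcut=(252,238,294,272),lid=(124,240,266,350)).items():
    tpl=s[b[1]:b[3],b[0]:b[2]]; r=cv2.matchTemplate(e[b[1]-12:b[3]+12,b[0]-12:b[2]+12],tpl,cv2.TM_CCOEFF_NORMED); _,m,_,l=cv2.minMaxLoc(r); print('scene',n,round(m,2),np.array(l)-12)
"
```

```text
t9 glue 0.62 [-2  2]
t9 shim 0.49 [0 0]
t9 screwdriver 0.64 [0 0]
t9 offcut 0.97 [0 0]
t8 glue 0.37 [-12   8]
t8 shim 0.33 [1 2]
t8 screwdriver 0.56 [-8  7]
t8 offcut 0.97 [0 0]
scene glue 0.74 [0 0]
scene shim 1.0 [0 0]
scene screwdriver 0.75 [0 0]
scene offcut 0.85 [0 0]
scene lid 0.85 [0 0]
```

```bash
python3 -c "
from h import *
print(bot.read_state()['clock']); print(bot.job_done())"
```

```text
54.525
the job is handed in; nothing more can be done
None
```

The job is handed in at about 55 s on the robot's clock. All four steel pulleys are in the case and the lid is back on. I left the brown and pink lookalikes alone.

- **Packing:** Along the row they lie hub-down, hub-up, hub-down at about −52, 0 and +52 mm. The second hub-up pulley sits on the +y hub-down one. A picture before closing showed all four flat and alternating.
- **Lid:** It was knocked about 38 mm in +x while it lay on the bench, so I measured it again before gripping it. In the top camera it is now within 0.5 mm and 0.3° of where it first sat on the case. The tool height before release was about 0.1 mm below the computed home height.
- **Bench items:** In the scene camera, template matching showed no shift for the glue bottle, shim, screwdriver or offcut. The hammer and tin areas were unchanged in the top camera.
- **Weaker checks:** In the top camera the matches for the glue, shim and screwdriver were poor (scores 0.49 to 0.64), and the glue's best match was 2 px off. I put that down to the arm and its shadow. My 16 viewings were used up before closing, so the closed case was checked by numbers only.

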